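# Free the seized hose tails and blank off the cooling manifold

### The arm

A 7-joint arm with a two-finger parallel gripper is mounted at the origin on a cart in front of the work surface, level with it; the furniture and walls round the work are solid. World frame = base frame: x ahead of the robot, y to its left, z up, the work surface at z = 0. Lengths are in m, angles in rad, forces in N, time in s.
With the tool pointing down it reaches from about 0.4 to 0.85 m from the base axis. Payload 4.5 kg.
Tool frame: the origin (TCP) lies on the centre line of the jaws, within the pads' length; the fingertips stand 11 mm ahead of it and the grasp point (between the pads) lies 8 mm behind it; z points along the fingers, y is the line along which they close (so a half turn about z gives the same grasp; the last joint's range is limited). The gripper opens to 88 mm and grips with 3 to 60 N. Pads are 18 mm wide; open, the fingers measure 123 mm over their backs; the gripper's body (75 mm by 187 mm) begins 45 mm behind the grasp point.
Start: joints at [1.17, 0.689, -0.195, 1.565, 0.157, 0.902, -0.215], TCP at [0.263, -0.567, 0.25] pointing down, gripper open.
Joint ranges: [-3.01, 3.01], [-0.46, 2.08], [-1.47, 1.51], [0.13, 2.56], [-1, 4.14], [0.04, 2.09], [-2.66, 2.66]. Speed limits (rad/s): [2.57, 2.57, 3.14, 3.14, 3.14, 3.14, 3.14].

### API

Orientations are given as a unit quaternion [x, y, z, w].
In Python, from plant import * gives the robot as it stands. The module is installed in compiled form; this text tells all that it offers.
- The arm moves only by the tool send_rows, never from a script. Its argument "motion" is a list of rows, each an object of numbers: "x", "y", "z": the shift along the tool's x, y, z in cm; "rx", "ry", "rz": the turn, a rotation vector about the tool's x, y, z in rad; "jaw": the finger opening in cm, from 0 to 8.81. In form: [{"x": .., "y": .., "z": .., "rx": .., "ry": .., "rz": .., "jaw": ..}, ...]. A call has exactly 5 rows; each row shifts and turns the commanded pose from where the row before left it, along the tool's axes as they then stand; what a row does not reach is not made up. A row lasts 1/10 s, in which the tool goes at most 50 mm and 8.59 degrees, less where a joint would pass 70% of its speed; a pose out of reach is approached as far as the arm can. A call is refused whole if a number of a shift passes 5 or a number of a turn 0.15, either way. A call with a gripper value outside its range is refused whole. The fingers move at their own pace and stop on an object; "grip_force" is the grip in N (left out, the last holds). Time passes only in rows, so rows that do not move let the fingers close, or fill a call up. It gives the time, the measured TCP pose, the force, the opening and the grip force at its end, in the units of the state.
- get_state(): the state, without advancing time (a new reading comes with each control period).
- snapshot(name): name is "scene" or "top" or "wrist"; returns a dict with "img" (400x640x3 uint8, red, green, blue), "vertical_fov" (degrees; the focal length in pixels is half the picture's height over the tangent of half this angle, whatever the lens; pixels are square), "cx", "cy" (the principal point, pixels), "extrinsics" (4x4, takes a point from camera to world coordinates). Camera axes: x right, y up, looking along -z (the intrinsics and any distortion apply to the point x, -y, -z); pixel columns grow to the right and rows downward; lengths in m; the calibration is good to about 2 mm. A picture is of the moment at which its call begins. There is no depth.
- finish_job(): hands the job in; it is judged then, once.
The state is a dict: "clock": time; "q": joint angles; "qd": joint speeds; "joint_torque": joint torques, N m; "tool_pos": TCP position; "eef_rot": TCP orientation; "contact_force": force on the tool from outside, world axes, zero at the start; "moment": the same for the moment, N m; "opening": opening from 0.0 (shut) to 1.0 (fully open); "finger_force": force on a finger pad.
Only numpy, scipy, OpenCV 4.12 (cv2) and the standard library are available. Lean on these libraries where they do the work, as an engineer would, in place of code of your own. Each camera call takes 0.05 s, during which the arm holds its last target. There are 200 camera calls.

### The job

The press's cooling manifold rests loose in its service cradle. Work every seized brass hose tail out of it by twisting the tail to and fro while pulling, never lifting the block out of the cradle, and leave the tails in the drip tray. Close off the grooved adaptor as well: push the cam-lock cap fully home on it with both levers still out, then swing both cam levers fully down; leave the oiler standing where it is.

Things in the scene. Friction and masses are not known exactly. Their poses are not given: they have to be found in the camera images.
- cradle: Dark steel service cradle, fixed: plate 74 x 272 x 8 mm with four corner stops 26 mm high in all that keep the manifold block from turning or sliding, not from being lifted. Origin: centre of its underside; y along its length.
- manifold: Bare metal block 50 x 244 x 50 mm, 3 kg, resting loose on the cradle's 8 mm plate; an upward pull of some 20 N at its far port (y = -97) tips it up, some 35 N lifts it whole. Origin: centre of its underside; y along its length, z up, top face at z = 50 mm. On top, in a row along y: three ports at y = -97, -43, +11 mm, the grooved adaptor at y = +87 mm.
- adaptor_top (a point): Centre of the adaptor's top face, 112 mm above the block's underside (axes as the block's). The steel adaptor stands 62 mm above the block's top: 36 mm in diameter, tapered over its top 6.5 mm to 29 mm, with a round groove 13 to 26 mm below its top.
- cam_cap: Cam-lock cap: aluminium cup, 52 mm diameter, 52 mm high, bore 38 mm and 38 mm deep, 0.4 kg, mouth down. Origin: centre of the mouth, z up. Levers on its +x (lever_a) and -x (lever_b) sides: grip it across y, near its top. Home = origin 38 mm below adaptor_top; a seal lip stops it 3 mm short until pushed (up to 20 N). Levers along the block's x axis clear the tails.
- lever_a (a joint): Angle (rad) of the steel cam lever on the cap's +x side: 0 = level, straight out; negative = raised; 1.5 = fully down beside the cap (stop). It stays where it is left; 3 to 5 N near its end moves it. Pivot 29 mm from the cap's axis, 20 mm above its mouth, axis along the cap's y.
- lever_a_end (a point): Point on the outer (upper) face of lever_a, 50 mm out from its pivot; x points along the lever away from the pivot, z off its outer face. The lever is a bar 14 mm wide, 5 mm thick, 6 to 56 mm out from the pivot, outer face 8 mm off the pivot line; a thin wire ring reaches to 70 mm.
- lever_b (a joint): Angle (rad) of the steel cam lever on the cap's -x side: 0 = level, straight out; negative = raised; 1.5 = fully down beside the cap (stop). It stays where it is left; 3 to 5 N near its end moves it. Pivot 29 mm from the cap's axis, 20 mm above its mouth, axis along the cap's y.
- lever_b_end (a point): Point on the outer (upper) face of lever_b, 50 mm out from its pivot; x points along the lever away from the pivot, z off its outer face. The lever is a bar 14 mm wide, 5 mm thick, 6 to 56 mm out from the pivot, outer face 8 mm off the pivot line; a thin wire ring reaches to 70 mm.
- tail_0: Brass hose tail in the port at y = -97 mm; may be absent. 84 mm long, 0.15 kg. Origin: centre of its lower end, z up to the barb. Shank 20 mm diameter, 22 mm deep in the port; hexagon 27 mm across flats from 34 to 56 mm, two flats facing +-x of the tail; barb 17 mm diameter above. Ear on its +y side, 24 to 30 mm up, reaching 25 mm out.
- tail_0_hex (a point): Centre of the hexagon of tail_0, 45 mm above the tail's origin, axes as the tail's.
- port_0 (a point): Mouth of the port of tail_0, on the block's top (axes as the block's). The tail is seized: a straight pull needs about 60 N; while it turns (0.6 N m), rising at a quarter of its shank's surface speed or less, about 15 N. Two pins 11.5 mm high beside its ear let it turn only 0.4 rad either way of the block's axes until it has risen 10 mm; free after 17 mm.
- tail_1: Brass hose tail in the port at y = -43 mm; may be absent. 84 mm long, 0.15 kg. Origin: centre of its lower end, z up to the barb. Shank 20 mm diameter, 22 mm deep in the port; hexagon 27 mm across flats from 34 to 56 mm, two flats facing +-x of the tail; barb 17 mm diameter above. Ear on its +y side, 24 to 30 mm up, reaching 25 mm out.
- tail_1_hex (a point): Centre of the hexagon of tail_1, 45 mm above the tail's origin, axes as the tail's.
- port_1 (a point): Mouth of the port of tail_1, on the block's top (axes as the block's). The tail is seized: a straight pull needs about 60 N; while it turns (0.6 N m), rising at a quarter of its shank's surface speed or less, about 15 N. Two pins 11.5 mm high beside its ear let it turn only 0.4 rad either way of the block's axes until it has risen 10 mm; free after 17 mm.
- tail_2: Brass hose tail in the port at y = 11 mm; may be absent. 84 mm long, 0.15 kg. Origin: centre of its lower end, z up to the barb. Shank 20 mm diameter, 22 mm deep in the port; hexagon 27 mm across flats from 34 to 56 mm, two flats facing +-x of the tail; barb 17 mm diameter above. Ear on its +y side, 24 to 30 mm up, reaching 25 mm out.
- tail_2_hex (a point): Centre of the hexagon of tail_2, 45 mm above the tail's origin, axes as the tail's.
- port_2 (a point): Mouth of the port of tail_2, on the block's top (axes as the block's). The tail is seized: a straight pull needs about 60 N; while it turns (0.6 N m), rising at a quarter of its shank's surface speed or less, about 15 N. Two pins 11.5 mm high beside its ear let it turn only 0.4 rad either way of the block's axes until it has risen 10 mm; free after 17 mm.
- drip_tray: Grey plastic tray 130 x 150 mm, 32 mm high, walls and floor 3 mm, loose, 0.45 kg. Origin: centre of its underside; x along the 130 mm side.
- oiler: Small yellow oil bottle with red nozzle, 36 mm in diameter, 98 mm high, standing behind the work. Leave alone. Origin: centre of its base.
Things that resemble listed ones, but are neither listed nor needed, are in the scene too. What is shaped like the tail_1 but pink or purple is not meant.

How it is judged:
By the outcome, as a careful person would: the job done as asked, in the order asked, and still so for the second after the job is handed in, with the robot touching nothing.
Of tail_0, tail_1, tail_2 only 2 to 3 are there at a start; the rules pass over those that are not, and their reading is None.
At some moment in a run one of drip_tray, cam_cap may be knocked a few centimetres aside while the robot is not near it.
It also fails if it takes over 210 s, if anything falls off the work surface, if the arm or the gripper's body presses on something with over 40 N, if the wrist force passes 120 N, or if a joint passes its speed limit or range.

## Working session

There is one attempt and no reset: what is moved stays moved. The work goes in short steps, Python scripts to look and compute and a tool call to move; the robot and the scene stay as the last step left them, time stands still between calls to the robot, and variables do not carry over. Pictures are saved under pics/ and viewed, at most 14 in all, crops included, and the job is handed in when it is done.

Besides the shell and the picture viewer there is one more tool, called in YAML: its name, and indented under it one key for each argument. send_rows: Moves the arm, as the interface text tells. Its arguments: {"type":"object","properties":{"motion":{"type":"array"},"grip_force":{"type":"number"}},"required":["motion"]}

```bash
mkdir -p pics; cat > h.py <<'E'
from plant import *
import numpy as np, cv2
from scipy.spatial.transform import Rotation as R
def snap(n,f):
    s=snapshot(n); cv2.imwrite('pics/'+f+'.png',s['img'][:,:,::-1]); np.save('pics/'+f+'.npy',s,allow_pickle=True); return s
def foc(s): return s['img'].shape[0]/2/np.tan(np.radians(s['vertical_fov'])/2)
def ray(s,u,v):
    E=np.array(s['extrinsics']); f=foc(s)
    d=np.array([(u-s['cx'])/f,-(v-s['cy'])/f,-1.]); return E[:3,3],E[:3,:3]@d
def on(s,u,v,z):
    o,d=ray(s,u,v); return o+d*(z-o[2])/d[2]
def proj(s,p):
    E=np.array(s['extrinsics']); c=E[:3,:3].T@(np.array(p)-E[:3,3]); f=foc(s)
    return s['cx']+f*c[0]/-c[2], s['cy']-f*c[1]/-c[2]
def tri(s1,a,s2,b):
    o,d=ray(s1,*a);p,e=ray(s2,*b); A=np.array([d,-e]).T
    t=np.linalg.lstsq(A,p-o,rcond=None)[0]; x,y=o+d*t[0],p+e*t[1]; return (x+y)/2,np.linalg.norm(x-y)
def st():
    s=get_state(); r=R.from_quat(s['eef_rot'])
    print('t',round(s['clock'],2),'p',np.round(s['tool_pos'],4),'rot',np.round(r.as_matrix(),3).tolist(),'F',np.round(s['contact_force'],1),'M',np.round(s['moment'],2),'op',round(s['opening'],3),'ff',s['finger_force'],'q',np.round(s['q'],2)); return s
E
python3 - <<'E'
from h import *
st()
for n in ('scene','top'):
    s=snap(n,n+'0'); print({k:(np.round(v,3).tolist() if k!='img' else 0) for k,v in s.items()}, foc(s))
E
```

```text
t 0.0 p [ 0.2629 -0.5663  0.2489] rot [[0.907, 0.421, -0.001], [0.421, -0.907, 0.002], [-0.0, -0.002, -1.0]] F [ 0.2 -0.6  0.9] M [-0.04 -0.05  0.01] op 1.001 ff 0.0 q [ 1.17  0.69 -0.19  1.57  0.16  0.9  -0.22]
{'img': 0, 'vertical_fov': 50.014, 'cx': 327.56, 'cy': 201.823, 'extrinsics': [[-0.858, 0.297, -0.418, 0.136], [-0.513, -0.504, 0.695, 0.546], [-0.005, 0.811, 0.585, 0.733], [0.0, 0.0, 0.0, 1.0]]} 428.76203878594845
{'img': 0, 'vertical_fov': 54.787, 'cx': 323.387, 'cy': 206.372, 'extrinsics': [[-0.016, 0.981, -0.192, 0.359], [-1.0, -0.014, 0.016, -0.165], [0.013, 0.192, 0.981, 1.229], [0.0, 0.0, 0.0, 1.0]]} 385.9446252073442
```

```bash
ls pics
```

```text
scene0.npy
scene0.png
top0.npy
top0.png
```

View pics/scene0.png

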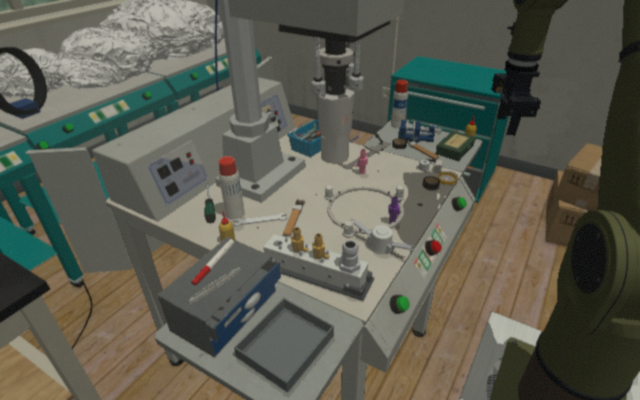

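View pics/top0.png

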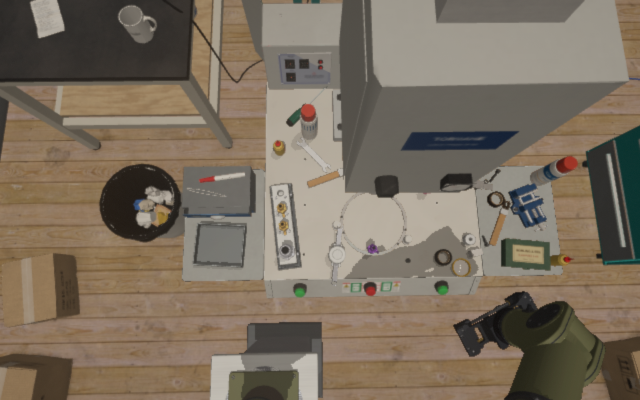

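The scene view shows the manifold at about (318,262) with two brass tails at (297,240) and (319,245), the adaptor at (350,252), the cap at (380,237) and the tray at (286,340). In the top view the manifold is at (284,225), the cap at (337,254), the tray at (220,245) and the oiler at (279,148). I'll zoom in on both.

```bash
python3 - <<'E'
from h import *
a=cv2.imread('pics/scene0.png')[205:305,240:430]; b=cv2.imread('pics/top0.png')[170:290,180:420]
a=cv2.resize(a,None,fx=4,fy=4,interpolation=cv2.INTER_CUBIC); cv2.imwrite('pics/sc.png',a)
b=cv2.resize(b,None,fx=3.3,fy=3.3,interpolation=cv2.INTER_CUBIC); cv2.imwrite('pics/tc.png',b)
E
```

```text
(no output)
```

View pics/sc.png

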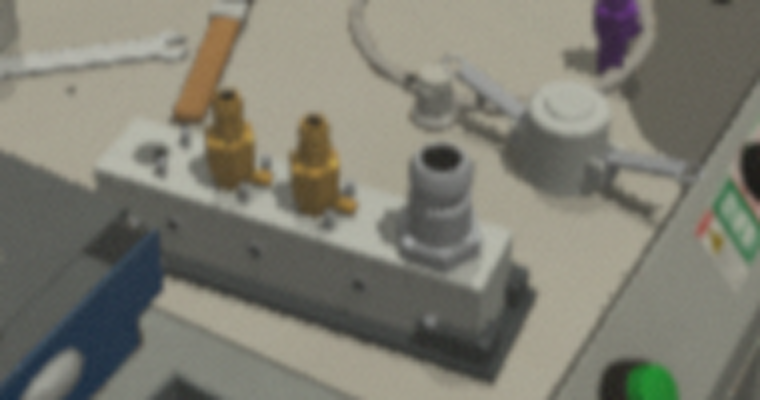

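View pics/tc.png

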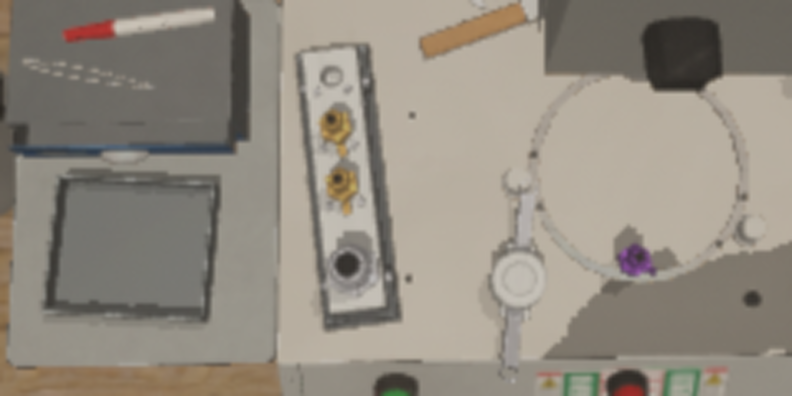

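The crops show port_0 (the far one) empty, with tails in ports 1 and 2 and the adaptor nearest the robot. Top-crop pixels are tail tips (333,118) and (339,177), adaptor (347,264) and cap (519,280). The cap's levers lie along world x and look slightly raised.

```bash
python3 - <<'E'
from h import *
S=np.load('pics/scene0.npy',allow_pickle=True).item();T=np.load('pics/top0.npy',allow_pickle=True).item()
c=lambda x,y:(180+x/3.3,170+y/3.3); g=lambda x,y:(240+x/4,205+y/4)
for n,a,b in [('t1',(333,118),(229,97)),('t2',(339,177),(314,119)),('ad',(347,264),(441,158)),('cap',(519,278),(571,100)),('port0',(331,76),(152,153))]:
    x,e=tri(T,c(*a),S,g(*b)); print(n,np.round(x,4),round(e,4), 'top ray at z', np.round(on(T,*c(*a),.12 if n in('t1','t2','ad') else .058),4))
for n,a,z in [('TL',(302,57),.058),('TR',(352,47),.058),('BL',(332,318),.058),('BR',(386,305),.058),('levend_far',(526,193),.02),('levend_near',(511,365),.02),('capbottom?',(517,285),.052),('trayTL',(62,178),.032),('trayTR',(218,180),.032),('trayBL',(45,310),.032),('trayBR',(208,320),.032),('oiler',(0,0),.0)]:
    p=c(*a) if n!='oiler' else (279,148)
    print(n,np.round(on(T,*p,z),4))
E
```

```text
t1 [ 0.5798 -0.0581  0.1188] 0.0002 top ray at z [ 0.5797 -0.0581  0.12  ]
t2 [ 0.5267 -0.0637  0.1213] 0.0003 top ray at z [ 0.5268 -0.0636  0.12  ]
ad [ 0.4507 -0.0708  0.1214] 0.0008 top ray at z [ 0.4504 -0.0709  0.12  ]
cap [ 0.4404 -0.2228  0.0578] 0.0002 top ray at z [ 0.4403 -0.2228  0.058 ]
port0 [ 0.6323 -0.0501  0.0595] 0.0007 top ray at z [ 0.6323 -0.0501  0.058 ]
TL [ 0.6511 -0.0227  0.058 ]
TR [ 0.6602 -0.0698  0.058 ]
BL [ 0.4068 -0.0521  0.058 ]
BR [ 0.4178 -0.1012  0.058 ]
levend_far [ 0.5238 -0.2333  0.02  ]
levend_near [ 0.3624 -0.2154  0.02  ]
capbottom? [ 0.4344 -0.2212  0.052 ]
trayTL [0.5429 0.2059 0.032 ]
trayTR [0.5388 0.0588 0.032 ]
trayBL [0.4195 0.216  0.032 ]
trayBR [0.4079 0.0651 0.032 ]
oiler [ 0.8002 -0.0393  0.    ]
```

send_rows:
  motion:
    - {"x": 2.55,"y": -1.76}
    - {"x": 2.55,"y": -1.76}
    - {"x": 2.55,"y": -1.76}
    - {"x": 2.55,"y": -1.76}
    - {"x": 2.55,"y": -1.76}

```text
schema error: expected keys x, y, z, rx, ry, rz, jaw
```

send_rows:
  motion:
    - {"x": 2.55,"y": -1.76}
    - {"x": 2.55,"y": -1.76}
    - {"x": 2.55,"y": -1.76}
    - {"x": 2.55,"y": -1.76}
    - {"x": 2.55,"y": -1.76}

```text
schema error: expected keys x, y, z, rx, ry, rz, jaw
```

send_rows:
  motion:
    - {"x": 1.55,"y": -1.92}
    - {"x": 1.55,"y": -1.92}
    - {"x": 1.55,"y": -1.92}
    - {"x": 1.55,"y": -1.92}
    - {"x": 1.55,"y": -1.92}

```text
schema error: expected keys x, y, z, rx, ry, rz, jaw
```

send_rows:
  motion:
    - {"x": 1.55,"y": -1.92}
    - {"x": 1.55,"y": -1.92}
    - {"x": 1.55,"y": -1.92}
    - {"x": 1.55,"y": -1.92}
    - {"x": 1.55,"y": -1.92}

```text
schema error: expected keys x, y, z, rx, ry, rz, jaw
```

send_rows:
  motion:
    - {"rz": 0.11}
    - {"rz": 0.11}
    - {"rz": 0.11}
    - {}
    - {}

```text
schema error: expected keys x, y, z, rx, ry, rz, jaw
```

```bash
python3 - <<'E'
from h import *
st(); w=snap('wrist','w1'); print(np.round(w['extrinsics'],3).tolist(),w['cx'],w['cy'],foc(w))
for p in [(.5268,-.0636,.12),(.5797,-.0581,.12),(.45,-.071,.12)]: print(np.round(proj(w,p)))
E
```

```text
t 0.1 p [ 0.263  -0.5664  0.249 ] rot [[0.907, 0.421, -0.001], [0.421, -0.907, 0.001], [-0.0, -0.002, -1.0]] F [ 0.8 -0.7 -0.6] M [ 0.01 -0.01  0.05] op 1.003 ff 0.0 q [ 1.17  0.69 -0.19  1.57  0.16  0.9  -0.22]
[[0.421, 0.862, 0.283, 0.336], [-0.907, 0.401, 0.129, -0.532], [-0.002, -0.311, 0.95, 0.385], [0.0, 0.0, 0.0, 1.0]] 314.8959188347294 195.3080387229797 328.91872391629835
[-509. -845.]
[ -568. -1109.]
[-445. -555.]
```

View pics/w1.png

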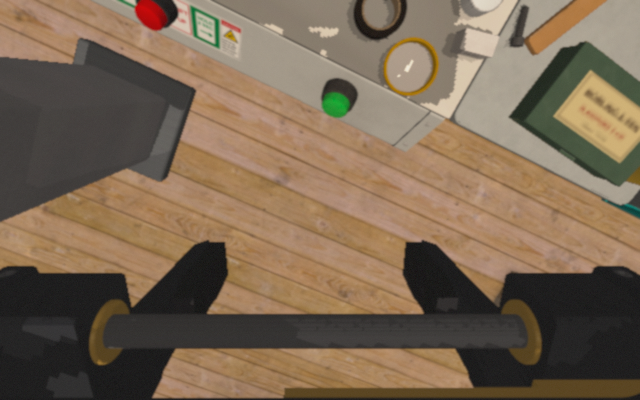

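The moves were refused because every key is needed, so the wrist view only shows the floor at the start pose. Resending with all keys.

send_rows:
  motion:
    - {"x": 2.55,"y": -1.76,"z": 0,"rx": 0,"ry": 0,"rz": 0,"jaw": 8.8}
    - {"x": 2.55,"y": -1.76,"z": 0,"rx": 0,"ry": 0,"rz": 0,"jaw": 8.8}
    - {"x": 2.55,"y": -1.76,"z": 0,"rx": 0,"ry": 0,"rz": 0,"jaw": 8.8}
    - {"x": 2.55,"y": -1.76,"z": 0,"rx": 0,"ry": 0,"rz": 0,"jaw": 8.8}
    - {"x": 2.55,"y": -1.76,"z": 0,"rx": 0,"ry": 0,"rz": 0,"jaw": 8.8}

```text
clock: 0.65
tool_pos: [0.3422, -0.4321, 0.2495]
eef_rot: [0.976, 0.216, -0.0, -0.0]
contact_force: [0.6, 0.2, 0.5]
opening: 1.0
finger_force: 0.0
```

send_rows:
  motion:
    - {"x": 2.55,"y": -1.76,"z": 0,"rx": 0,"ry": 0,"rz": 0,"jaw": 8.8}
    - {"x": 2.55,"y": -1.76,"z": 0,"rx": 0,"ry": 0,"rz": 0,"jaw": 8.8}
    - {"x": 2.55,"y": -1.76,"z": 0,"rx": 0,"ry": 0,"rz": 0,"jaw": 8.8}
    - {"x": 2.55,"y": -1.76,"z": 0,"rx": 0,"ry": 0,"rz": 0,"jaw": 8.8}
    - {"x": 2.55,"y": -1.76,"z": 0,"rx": 0,"ry": 0,"rz": 0,"jaw": 8.8}

```text
clock: 1.15
tool_pos: [0.4208, -0.2986, 0.2496]
eef_rot: [0.976, 0.216, -0.0, -0.0]
contact_force: [0.7, 0.4, 0.5]
opening: 0.994
finger_force: 0.0
```

send_rows:
  motion:
    - {"x": 1.55,"y": -1.92,"z": 0,"rx": 0,"ry": 0,"rz": 0,"jaw": 8.8}
    - {"x": 1.55,"y": -1.92,"z": 0,"rx": 0,"ry": 0,"rz": 0,"jaw": 8.8}
    - {"x": 1.55,"y": -1.92,"z": 0,"rx": 0,"ry": 0,"rz": 0,"jaw": 8.8}
    - {"x": 1.55,"y": -1.92,"z": 0,"rx": 0,"ry": 0,"rz": 0,"jaw": 8.8}
    - {"x": 1.55,"y": -1.92,"z": 0,"rx": 0,"ry": 0,"rz": 0,"jaw": 8.8}

```text
clock: 1.65
tool_pos: [0.4503, -0.1791, 0.2496]
eef_rot: [0.976, 0.216, -0.0, -0.0]
contact_force: [0.7, -0.1, 0.4]
opening: 0.993
finger_force: 0.0
```

send_rows:
  motion:
    - {"x": 1.55,"y": -1.92,"z": 0,"rx": 0,"ry": 0,"rz": 0,"jaw": 8.8}
    - {"x": 1.55,"y": -1.92,"z": 0,"rx": 0,"ry": 0,"rz": 0,"jaw": 8.8}
    - {"x": 1.55,"y": -1.92,"z": 0,"rx": 0,"ry": 0,"rz": 0,"jaw": 8.8}
    - {"x": 1.55,"y": -1.92,"z": 0,"rx": 0,"ry": 0,"rz": 0,"jaw": 8.8}
    - {"x": 1.55,"y": -1.92,"z": 0,"rx": 0,"ry": 0,"rz": 0,"jaw": 8.8}

```text
clock: 2.15
tool_pos: [0.4802, -0.0594, 0.2496]
eef_rot: [0.976, 0.216, -0.0, -0.0]
contact_force: [-0.1, -0.9, -0.7]
opening: 0.999
finger_force: 0.0
```

send_rows:
  motion:
    - {"x": 0,"y": 0,"z": 0,"rx": 0,"ry": 0,"rz": 0.11,"jaw": 8.8}
    - {"x": 0,"y": 0,"z": 0,"rx": 0,"ry": 0,"rz": 0.11,"jaw": 8.8}
    - {"x": 0,"y": 0,"z": 0,"rx": 0,"ry": 0,"rz": 0.11,"jaw": 8.8}
    - {"x": 0,"y": 0,"z": 0,"rx": 0,"ry": 0,"rz": 0,"jaw": 8.8}
    - {"x": 0,"y": 0,"z": 0,"rx": 0,"ry": 0,"rz": 0,"jaw": 8.8}

```text
clock: 2.65
tool_pos: [0.48, -0.0603, 0.2496]
eef_rot: [0.999, 0.054, -0.0, 0.0]
contact_force: [0.2, -0.0, -0.6]
opening: 0.998
finger_force: 0.0
```

```bash
python3 - <<'E'
from h import *
st(); w=snap('wrist','w2')
for p in [(.5268,-.0636,.12),(.5797,-.0581,.12),(.45,-.071,.12)]: print(np.round(proj(w,p)))
E
```

```text
t 2.65 p [ 0.48   -0.0603  0.2496] rot [[0.994, 0.107, -0.0], [0.107, -0.994, -0.0], [-0.0, 0.0, -1.0]] F [ 0.2 -0.  -0.6] M [ 0.06  0.06 -0.03] op 0.998 ff 0.0 q [ 0.06  0.51 -0.04  1.99  0.03  0.65 -1.47]
[327. 134.]
[328.  62.]
[325. 223.]
```

View pics/w2.png

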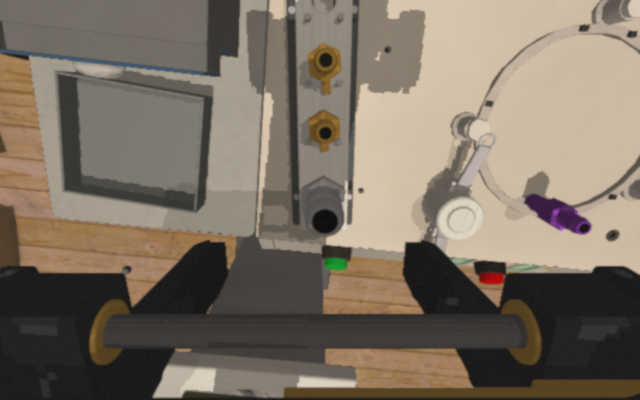

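The wrist view shows tail tips at (325,132) and (326,60) and the adaptor at (324,221), matching the triangulation within 2 px. The ears point along block +y, square to the block, and the tool is aligned. Descending on tail_2.

send_rows:
  motion:
    - {"x": 0.94,"y": 0.15,"z": 0,"rx": 0,"ry": 0,"rz": 0,"jaw": 6}
    - {"x": 0.94,"y": 0.15,"z": 0,"rx": 0,"ry": 0,"rz": 0,"jaw": 6}
    - {"x": 0.94,"y": 0.15,"z": 0,"rx": 0,"ry": 0,"rz": 0,"jaw": 6}
    - {"x": 0.94,"y": 0.15,"z": 0,"rx": 0,"ry": 0,"rz": 0,"jaw": 6}
    - {"x": 0.94,"y": 0.15,"z": 0,"rx": 0,"ry": 0,"rz": 0,"jaw": 6}
  grip_force: 60

```text
clock: 3.2
tool_pos: [0.5287, -0.063, 0.2496]
eef_rot: [0.999, 0.052, 0.0, 0.0]
contact_force: [0.3, -0.2, -0.2]
opening: 0.675
finger_force: 0.0
```

send_rows:
  motion:
    - {"x": 0,"y": 0,"z": 2,"rx": 0,"ry": 0,"rz": 0,"jaw": 6}
    - {"x": 0,"y": 0,"z": 2,"rx": 0,"ry": 0,"rz": 0,"jaw": 6}
    - {"x": 0,"y": 0,"z": 2,"rx": 0,"ry": 0,"rz": 0,"jaw": 6}
    - {"x": 0,"y": 0,"z": 1.8,"rx": 0,"ry": 0,"rz": 0,"jaw": 6}
    - {"x": 0,"y": 0,"z": 1.6,"rx": 0,"ry": 0,"rz": 0,"jaw": 6}

```text
clock: 3.7
tool_pos: [0.5281, -0.0629, 0.1547]
eef_rot: [0.999, 0.052, -0.0, -0.0]
contact_force: [-0.1, -0.3, 0.7]
opening: 0.68
finger_force: 0.0
```

send_rows:
  motion:
    - {"x": 0,"y": 0,"z": 1.6,"rx": 0,"ry": 0,"rz": 0,"jaw": 6}
    - {"x": 0,"y": 0,"z": 1.6,"rx": 0,"ry": 0,"rz": 0,"jaw": 6}
    - {"x": 0,"y": 0,"z": 1.6,"rx": 0,"ry": 0,"rz": 0,"jaw": 6}
    - {"x": 0,"y": 0,"z": 1.5,"rx": 0,"ry": 0,"rz": 0,"jaw": 6}
    - {"x": 0,"y": 0,"z": 1,"rx": 0,"ry": 0,"rz": 0,"jaw": 6}

```text
clock: 4.2
tool_pos: [0.528, -0.0629, 0.0815]
eef_rot: [0.999, 0.053, -0.0, -0.0]
contact_force: [0.2, -0.1, -0.3]
opening: 0.678
finger_force: 0.0
```

```bash
python3 - <<'E'
from h import *
st(); w=snap('wrist','w3'); snap('scene','s3')
print(proj(w,(.5275,-.063,.12)))
E
```

```text
t 4.2 p [ 0.528  -0.0629  0.0815] rot [[0.994, 0.105, -0.001], [0.105, -0.994, 0.0], [-0.001, -0.0, -1.0]] F [ 0.2 -0.1 -0.3] M [ 0.01 -0.    0.01] op 0.678 ff 0.0 q [ 0.05  0.84 -0.02  1.97  0.05  0.33 -1.49]
(np.float64(317.7571643737595), np.float64(327.4075921624161))
```

View pics/w3.png

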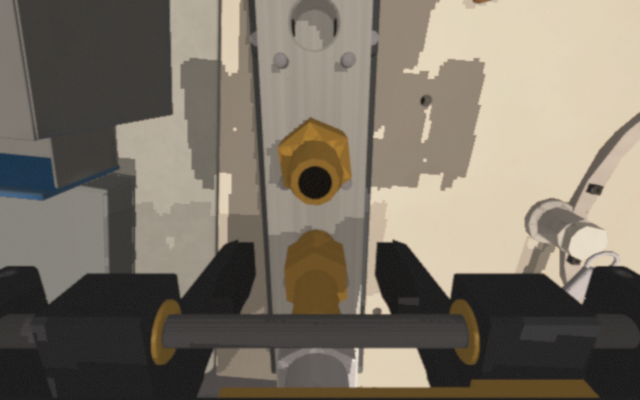

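Tail_2's hexagon sits at u≈316, midway between the fingers (255 and 377). Closing now.

send_rows:
  motion:
    - {"x": 0,"y": 0,"z": 0,"rx": 0,"ry": 0,"rz": 0,"jaw": 2}
    - {"x": 0,"y": 0,"z": 0,"rx": 0,"ry": 0,"rz": 0,"jaw": 2}
    - {"x": 0,"y": 0,"z": 0,"rx": 0,"ry": 0,"rz": 0,"jaw": 2}
    - {"x": 0,"y": 0,"z": 0,"rx": 0,"ry": 0,"rz": 0,"jaw": 2}
    - {"x": 0,"y": 0,"z": 0,"rx": 0,"ry": 0,"rz": 0,"jaw": 2}
  grip_force: 60

```text
clock: 4.8
tool_pos: [0.528, -0.0632, 0.0832]
eef_rot: [0.999, 0.053, 0.0, 0.0]
contact_force: [0.2, -0.6, 2.3]
opening: 0.3
finger_force: 60.0
```

send_rows:
  motion:
    - {"x": 0,"y": 0,"z": 0,"rx": 0,"ry": 0,"rz": 0,"jaw": 2}
    - {"x": 0,"y": 0,"z": 0,"rx": 0,"ry": 0,"rz": 0.1,"jaw": 2}
    - {"x": 0,"y": 0,"z": 0,"rx": 0,"ry": 0,"rz": 0.1,"jaw": 2}
    - {"x": 0,"y": 0,"z": -0.02,"rx": 0,"ry": 0,"rz": 0.1,"jaw": 2}
    - {"x": 0,"y": 0,"z": 0,"rx": 0,"ry": 0,"rz": 0,"jaw": 2}

```text
clock: 5.3
tool_pos: [0.528, -0.0632, 0.083]
eef_rot: [0.995, -0.098, 0.0, 0.0]
contact_force: [0.4, -0.6, 1.7]
opening: 0.302
finger_force: 59.4
```

```bash
python3 - <<'E'
from h import *
st()
E
```

```text
t 5.3 p [ 0.528  -0.0632  0.083 ] rot [[0.981, -0.195, 0.001], [-0.195, -0.981, -0.001], [0.001, 0.001, -1.0]] F [ 0.4 -0.6  1.7] M [-0.1  -0.13 -0.07] op 0.302 ff 59.385598351364024 q [ 0.01  0.84  0.04  1.98 -0.08  0.33 -1.66]
```

send_rows:
  motion:
    - {"x": 0,"y": 0,"z": -0.01,"rx": 0,"ry": 0,"rz": -0.12,"jaw": 2}
    - {"x": 0,"y": 0,"z": -0.02,"rx": 0,"ry": 0,"rz": -0.12,"jaw": 2}
    - {"x": 0,"y": 0,"z": -0.025,"rx": 0,"ry": 0,"rz": -0.12,"jaw": 2}
    - {"x": 0,"y": 0,"z": -0.025,"rx": 0,"ry": 0,"rz": -0.12,"jaw": 2}
    - {"x": 0,"y": 0,"z": -0.02,"rx": 0,"ry": 0,"rz": -0.12,"jaw": 2}

```text
clock: 5.8
tool_pos: [0.5274, -0.0631, 0.0833]
eef_rot: [0.979, 0.203, -0.0, -0.0]
contact_force: [0.1, 0.5, -5.7]
opening: 0.302
finger_force: 59.3
```

send_rows:
  motion:
    - {"x": 0,"y": 0,"z": -0.01,"rx": 0,"ry": 0,"rz": 0.12,"jaw": 2}
    - {"x": 0,"y": 0,"z": -0.02,"rx": 0,"ry": 0,"rz": 0.12,"jaw": 2}
    - {"x": 0,"y": 0,"z": -0.025,"rx": 0,"ry": 0,"rz": 0.12,"jaw": 2}
    - {"x": 0,"y": 0,"z": -0.025,"rx": 0,"ry": 0,"rz": 0.12,"jaw": 2}
    - {"x": 0,"y": 0,"z": -0.02,"rx": 0,"ry": 0,"rz": 0.12,"jaw": 2}

```text
clock: 6.3
tool_pos: [0.5273, -0.0634, 0.0839]
eef_rot: [0.995, -0.098, -0.001, 0.0]
contact_force: [2.9, 0.3, -9.8]
opening: 0.302
finger_force: 59.6
```

send_rows:
  motion:
    - {"x": 0,"y": 0,"z": -0.01,"rx": 0,"ry": 0,"rz": -0.12,"jaw": 2}
    - {"x": 0,"y": 0,"z": -0.02,"rx": 0,"ry": 0,"rz": -0.12,"jaw": 2}
    - {"x": 0,"y": 0,"z": -0.025,"rx": 0,"ry": 0,"rz": -0.12,"jaw": 2}
    - {"x": 0,"y": 0,"z": -0.025,"rx": 0,"ry": 0,"rz": -0.12,"jaw": 2}
    - {"x": 0,"y": 0,"z": -0.02,"rx": 0,"ry": 0,"rz": -0.12,"jaw": 2}

```text
clock: 6.8
tool_pos: [0.5272, -0.063, 0.0848]
eef_rot: [0.979, 0.204, -0.001, -0.0]
contact_force: [1.3, -0.3, -11.0]
opening: 0.305
finger_force: 59.3
```

```bash
python3 - <<'E'
from h import *
st(); snap('scene','s4')
a=cv2.imread('pics/s3.png')[200:310,230:400]; b=cv2.imread('pics/s4.png')[200:310,230:400]
cv2.imwrite('pics/s34.png',cv2.resize(np.vstack([a,b]),None,fx=2.7,fy=2.7,interpolation=cv2.INTER_CUBIC))
E
```

```text
t 6.8 p [ 0.5272 -0.063   0.0848] rot [[0.917, 0.399, -0.001], [0.399, -0.917, 0.0], [-0.001, -0.001, -1.0]] F [  1.3  -0.3 -11. ] M [-0.1  -0.45 -0.2 ] op 0.305 ff 59.33479082188569 q [ 0.08  0.83 -0.09  1.97  0.19  0.34 -1.31]
```

View pics/s34.png

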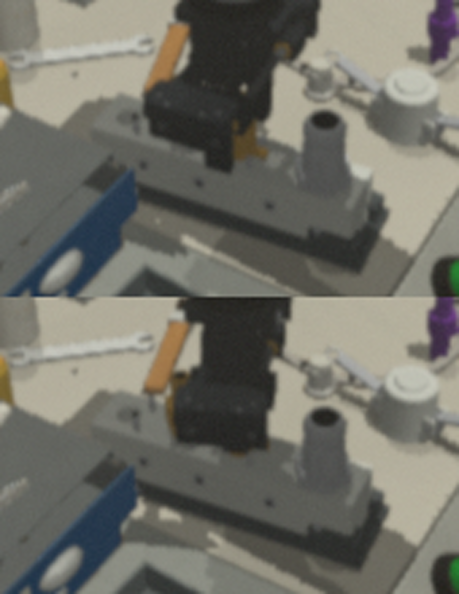

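The block sits flat and the tail is rising about 0.8 mm per swing at 11 N. Continuing.

send_rows:
  motion:
    - {"x": 0,"y": 0,"z": -0.01,"rx": 0,"ry": 0,"rz": 0.12,"jaw": 2}
    - {"x": 0,"y": 0,"z": -0.02,"rx": 0,"ry": 0,"rz": 0.12,"jaw": 2}
    - {"x": 0,"y": 0,"z": -0.025,"rx": 0,"ry": 0,"rz": 0.12,"jaw": 2}
    - {"x": 0,"y": 0,"z": -0.025,"rx": 0,"ry": 0,"rz": 0.12,"jaw": 2}
    - {"x": 0,"y": 0,"z": -0.02,"rx": 0,"ry": 0,"rz": 0.12,"jaw": 2}

```text
clock: 7.35
tool_pos: [0.5274, -0.0632, 0.0858]
eef_rot: [0.995, -0.099, -0.0, 0.0]
contact_force: [0.5, -2.2, -11.8]
opening: 0.302
finger_force: 59.8
```

send_rows:
  motion:
    - {"x": 0,"y": 0,"z": -0.01,"rx": 0,"ry": 0,"rz": -0.12,"jaw": 2}
    - {"x": 0,"y": 0,"z": -0.02,"rx": 0,"ry": 0,"rz": -0.12,"jaw": 2}
    - {"x": 0,"y": 0,"z": -0.025,"rx": 0,"ry": 0,"rz": -0.12,"jaw": 2}
    - {"x": 0,"y": 0,"z": -0.025,"rx": 0,"ry": 0,"rz": -0.12,"jaw": 2}
    - {"x": 0,"y": 0,"z": -0.02,"rx": 0,"ry": 0,"rz": -0.12,"jaw": 2}

```text
clock: 7.85
tool_pos: [0.5275, -0.0631, 0.0868]
eef_rot: [0.979, 0.202, -0.0, -0.0]
contact_force: [2.2, -0.4, -14.8]
opening: 0.3
finger_force: 59.2
```

send_rows:
  motion:
    - {"x": 0,"y": 0,"z": -0.01,"rx": 0,"ry": 0,"rz": 0.12,"jaw": 2}
    - {"x": 0,"y": 0,"z": -0.02,"rx": 0,"ry": 0,"rz": 0.12,"jaw": 2}
    - {"x": 0,"y": 0,"z": -0.025,"rx": 0,"ry": 0,"rz": 0.12,"jaw": 2}
    - {"x": 0,"y": 0,"z": -0.025,"rx": 0,"ry": 0,"rz": 0.12,"jaw": 2}
    - {"x": 0,"y": 0,"z": -0.02,"rx": 0,"ry": 0,"rz": 0.12,"jaw": 2}

```text
clock: 8.35
tool_pos: [0.5271, -0.0634, 0.0877]
eef_rot: [0.995, -0.099, -0.001, 0.0]
contact_force: [0.6, -4.2, -13.8]
opening: 0.301
finger_force: 59.7
```

send_rows:
  motion:
    - {"x": 0,"y": 0,"z": -0.01,"rx": 0,"ry": 0,"rz": -0.12,"jaw": 2}
    - {"x": 0,"y": 0,"z": -0.02,"rx": 0,"ry": 0,"rz": -0.12,"jaw": 2}
    - {"x": 0,"y": 0,"z": -0.025,"rx": 0,"ry": 0,"rz": -0.12,"jaw": 2}
    - {"x": 0,"y": 0,"z": -0.025,"rx": 0,"ry": 0,"rz": -0.12,"jaw": 2}
    - {"x": 0,"y": 0,"z": -0.02,"rx": 0,"ry": 0,"rz": -0.12,"jaw": 2}

```text
clock: 8.85
tool_pos: [0.5274, -0.0631, 0.0888]
eef_rot: [0.979, 0.202, -0.0, -0.0]
contact_force: [1.9, 0.1, -14.5]
opening: 0.298
finger_force: 59.3
```

send_rows:
  motion:
    - {"x": 0,"y": 0,"z": -0.01,"rx": 0,"ry": 0,"rz": 0.12,"jaw": 2}
    - {"x": 0,"y": 0,"z": -0.02,"rx": 0,"ry": 0,"rz": 0.12,"jaw": 2}
    - {"x": 0,"y": 0,"z": -0.025,"rx": 0,"ry": 0,"rz": 0.12,"jaw": 2}
    - {"x": 0,"y": 0,"z": -0.025,"rx": 0,"ry": 0,"rz": 0.12,"jaw": 2}
    - {"x": 0,"y": 0,"z": -0.02,"rx": 0,"ry": 0,"rz": 0.12,"jaw": 2}

```text
clock: 9.35
tool_pos: [0.5271, -0.0634, 0.0899]
eef_rot: [0.995, -0.1, -0.001, 0.0]
contact_force: [2.6, -2.2, -11.8]
opening: 0.301
finger_force: 59.7
```

send_rows:
  motion:
    - {"x": 0,"y": 0,"z": -0.01,"rx": 0,"ry": 0,"rz": -0.12,"jaw": 2}
    - {"x": 0,"y": 0,"z": -0.02,"rx": 0,"ry": 0,"rz": -0.12,"jaw": 2}
    - {"x": 0,"y": 0,"z": -0.025,"rx": 0,"ry": 0,"rz": -0.12,"jaw": 2}
    - {"x": 0,"y": 0,"z": -0.025,"rx": 0,"ry": 0,"rz": -0.12,"jaw": 2}
    - {"x": 0,"y": 0,"z": -0.02,"rx": 0,"ry": 0,"rz": -0.12,"jaw": 2}

```text
clock: 9.85
tool_pos: [0.5272, -0.0631, 0.0908]
eef_rot: [0.979, 0.203, -0.001, -0.0]
contact_force: [2.3, -0.7, -12.6]
opening: 0.303
finger_force: 59.4
```

send_rows:
  motion:
    - {"x": 0,"y": 0,"z": -0.01,"rx": 0,"ry": 0,"rz": 0.12,"jaw": 2}
    - {"x": 0,"y": 0,"z": -0.02,"rx": 0,"ry": 0,"rz": 0.12,"jaw": 2}
    - {"x": 0,"y": 0,"z": -0.025,"rx": 0,"ry": 0,"rz": 0.12,"jaw": 2}
    - {"x": 0,"y": 0,"z": -0.025,"rx": 0,"ry": 0,"rz": 0.12,"jaw": 2}
    - {"x": 0,"y": 0,"z": -0.02,"rx": 0,"ry": 0,"rz": 0.12,"jaw": 2}

```text
clock: 10.35
tool_pos: [0.5272, -0.0634, 0.0919]
eef_rot: [0.995, -0.1, -0.001, 0.0]
contact_force: [2.0, -1.8, -12.0]
opening: 0.303
finger_force: 59.6
```

send_rows:
  motion:
    - {"x": 0,"y": 0,"z": -0.01,"rx": 0,"ry": 0,"rz": -0.12,"jaw": 2}
    - {"x": 0,"y": 0,"z": -0.02,"rx": 0,"ry": 0,"rz": -0.12,"jaw": 2}
    - {"x": 0,"y": 0,"z": -0.025,"rx": 0,"ry": 0,"rz": -0.12,"jaw": 2}
    - {"x": 0,"y": 0,"z": -0.025,"rx": 0,"ry": 0,"rz": -0.12,"jaw": 2}
    - {"x": 0,"y": 0,"z": -0.02,"rx": 0,"ry": 0,"rz": -0.12,"jaw": 2}

```text
clock: 10.85
tool_pos: [0.5273, -0.0631, 0.0929]
eef_rot: [0.979, 0.203, -0.001, -0.0]
contact_force: [2.0, -0.1, -11.3]
opening: 0.301
finger_force: 59.4
```

send_rows:
  motion:
    - {"x": 0,"y": 0,"z": -0.01,"rx": 0,"ry": 0,"rz": 0.12,"jaw": 2}
    - {"x": 0,"y": 0,"z": -0.02,"rx": 0,"ry": 0,"rz": 0.12,"jaw": 2}
    - {"x": 0,"y": 0,"z": -0.025,"rx": 0,"ry": 0,"rz": 0.12,"jaw": 2}
    - {"x": 0,"y": 0,"z": -0.025,"rx": 0,"ry": 0,"rz": 0.12,"jaw": 2}
    - {"x": 0,"y": 0,"z": -0.02,"rx": 0,"ry": 0,"rz": 0.12,"jaw": 2}

```text
clock: 11.35
tool_pos: [0.5273, -0.0634, 0.0941]
eef_rot: [0.995, -0.1, -0.0, 0.0]
contact_force: [1.0, -1.9, -8.4]
opening: 0.302
finger_force: 59.6
```

send_rows:
  motion:
    - {"x": 0,"y": 0,"z": -0.01,"rx": 0,"ry": 0,"rz": -0.12,"jaw": 2}
    - {"x": 0,"y": 0,"z": -0.02,"rx": 0,"ry": 0,"rz": -0.12,"jaw": 2}
    - {"x": 0,"y": 0,"z": -0.025,"rx": 0,"ry": 0,"rz": -0.12,"jaw": 2}
    - {"x": 0,"y": 0,"z": -0.025,"rx": 0,"ry": 0,"rz": -0.12,"jaw": 2}
    - {"x": 0,"y": 0,"z": -0.02,"rx": 0,"ry": 0,"rz": -0.12,"jaw": 2}

```text
clock: 11.85
tool_pos: [0.5273, -0.0631, 0.0952]
eef_rot: [0.979, 0.203, -0.0, -0.0]
contact_force: [1.8, -0.6, -9.9]
opening: 0.3
finger_force: 59.3
```

send_rows:
  motion:
    - {"x": 0,"y": 0,"z": -0.01,"rx": 0,"ry": 0,"rz": 0.12,"jaw": 2}
    - {"x": 0,"y": 0,"z": -0.02,"rx": 0,"ry": 0,"rz": 0.12,"jaw": 2}
    - {"x": 0,"y": 0,"z": -0.025,"rx": 0,"ry": 0,"rz": 0.12,"jaw": 2}
    - {"x": 0,"y": 0,"z": -0.025,"rx": 0,"ry": 0,"rz": 0.12,"jaw": 2}
    - {"x": 0,"y": 0,"z": -0.02,"rx": 0,"ry": 0,"rz": 0.12,"jaw": 2}

```text
clock: 12.35
tool_pos: [0.5273, -0.0633, 0.0964]
eef_rot: [0.995, -0.1, -0.0, 0.0]
contact_force: [0.5, -2.1, -7.3]
opening: 0.303
finger_force: 59.5
```

send_rows:
  motion:
    - {"x": 0,"y": 0,"z": -0.01,"rx": 0,"ry": 0,"rz": -0.12,"jaw": 2}
    - {"x": 0,"y": 0,"z": -0.02,"rx": 0,"ry": 0,"rz": -0.12,"jaw": 2}
    - {"x": 0,"y": 0,"z": -0.025,"rx": 0,"ry": 0,"rz": -0.12,"jaw": 2}
    - {"x": 0,"y": 0,"z": -0.025,"rx": 0,"ry": 0,"rz": -0.12,"jaw": 2}
    - {"x": 0,"y": 0,"z": -0.02,"rx": 0,"ry": 0,"rz": -0.12,"jaw": 2}

```text
clock: 12.85
tool_pos: [0.5274, -0.0631, 0.0976]
eef_rot: [0.979, 0.203, -0.0, 0.0]
contact_force: [0.7, -0.1, -4.8]
opening: 0.3
finger_force: 59.4
```

send_rows:
  motion:
    - {"x": 0,"y": 0,"z": -0.01,"rx": 0,"ry": 0,"rz": 0.12,"jaw": 2}
    - {"x": 0,"y": 0,"z": -0.02,"rx": 0,"ry": 0,"rz": 0.12,"jaw": 2}
    - {"x": 0,"y": 0,"z": -0.025,"rx": 0,"ry": 0,"rz": 0.12,"jaw": 2}
    - {"x": 0,"y": 0,"z": -0.025,"rx": 0,"ry": 0,"rz": 0.12,"jaw": 2}
    - {"x": 0,"y": 0,"z": -0.02,"rx": 0,"ry": 0,"rz": 0.12,"jaw": 2}

```text
clock: 13.35
tool_pos: [0.5274, -0.0632, 0.0989]
eef_rot: [0.995, -0.1, -0.0, 0.0]
contact_force: [0.4, -0.8, -1.0]
opening: 0.305
finger_force: 59.4
```

send_rows:
  motion:
    - {"x": 0,"y": 0,"z": -0.01,"rx": 0,"ry": 0,"rz": -0.12,"jaw": 2}
    - {"x": 0,"y": 0,"z": -0.02,"rx": 0,"ry": 0,"rz": -0.12,"jaw": 2}
    - {"x": 0,"y": 0,"z": -0.025,"rx": 0,"ry": 0,"rz": -0.12,"jaw": 2}
    - {"x": 0,"y": 0,"z": -0.025,"rx": 0,"ry": 0,"rz": -0.12,"jaw": 2}
    - {"x": 0,"y": 0,"z": -0.02,"rx": 0,"ry": 0,"rz": -0.12,"jaw": 2}

```text
clock: 13.85
tool_pos: [0.5275, -0.0628, 0.0999]
eef_rot: [0.979, 0.203, -0.0, -0.0]
contact_force: [0.4, -0.5, -1.2]
opening: 0.301
finger_force: 59.4
```

send_rows:
  motion:
    - {"x": 0,"y": 0,"z": -0.01,"rx": 0,"ry": 0,"rz": 0.12,"jaw": 2}
    - {"x": 0,"y": 0,"z": -0.02,"rx": 0,"ry": 0,"rz": 0.12,"jaw": 2}
    - {"x": 0,"y": 0,"z": -0.025,"rx": 0,"ry": 0,"rz": 0.12,"jaw": 2}
    - {"x": 0,"y": 0,"z": -0.025,"rx": 0,"ry": 0,"rz": 0.12,"jaw": 2}
    - {"x": 0,"y": 0,"z": -0.02,"rx": 0,"ry": 0,"rz": 0.12,"jaw": 2}

```text
clock: 14.35
tool_pos: [0.5275, -0.063, 0.1009]
eef_rot: [0.995, -0.1, -0.0, -0.0]
contact_force: [-0.8, -1.6, -1.6]
opening: 0.298
finger_force: 59.4
```

send_rows:
  motion:
    - {"x": 0,"y": 0,"z": -0.01,"rx": 0,"ry": 0,"rz": -0.12,"jaw": 2}
    - {"x": 0,"y": 0,"z": -0.02,"rx": 0,"ry": 0,"rz": -0.12,"jaw": 2}
    - {"x": 0,"y": 0,"z": -0.025,"rx": 0,"ry": 0,"rz": -0.12,"jaw": 2}
    - {"x": 0,"y": 0,"z": -0.025,"rx": 0,"ry": 0,"rz": -0.12,"jaw": 2}
    - {"x": 0,"y": 0,"z": -0.02,"rx": 0,"ry": 0,"rz": -0.12,"jaw": 2}

```text
clock: 14.85
tool_pos: [0.5275, -0.0628, 0.1019]
eef_rot: [0.979, 0.203, -0.0, -0.0]
contact_force: [-0.1, -0.4, -1.4]
opening: 0.304
finger_force: 59.4
```

The tail is free, with only its weight on the wrist. Lifting, then looking at the tray.

send_rows:
  motion:
    - {"x": 0,"y": 0,"z": -0.3,"rx": 0,"ry": 0,"rz": 0,"jaw": 2}
    - {"x": 0,"y": 0,"z": -0.4,"rx": 0,"ry": 0,"rz": 0,"jaw": 2}
    - {"x": 0,"y": 0,"z": -0.6,"rx": 0,"ry": 0,"rz": 0,"jaw": 2}
    - {"x": 0,"y": 0,"z": -1,"rx": 0,"ry": 0,"rz": 0,"jaw": 2}
    - {"x": 0,"y": 0,"z": -1.5,"rx": 0,"ry": 0,"rz": 0,"jaw": 2}

```text
clock: 15.35
tool_pos: [0.5272, -0.0628, 0.1405]
eef_rot: [0.98, 0.201, -0.001, -0.0]
contact_force: [0.9, 0.1, -1.3]
opening: 0.303
finger_force: 59.4
```

send_rows:
  motion:
    - {"x": 0,"y": 0,"z": -2,"rx": 0,"ry": 0,"rz": 0.1,"jaw": 2}
    - {"x": 0,"y": 0,"z": -2,"rx": 0,"ry": 0,"rz": 0.1,"jaw": 2}
    - {"x": 0,"y": 0,"z": -2,"rx": 0,"ry": 0,"rz": 0.1,"jaw": 2}
    - {"x": 0,"y": 0,"z": 0,"rx": 0,"ry": 0,"rz": 0,"jaw": 2}
    - {"x": 0,"y": 0,"z": 0,"rx": 0,"ry": 0,"rz": 0,"jaw": 2}

```text
clock: 15.85
tool_pos: [0.5276, -0.0628, 0.2003]
eef_rot: [0.999, 0.053, 0.0, 0.0]
contact_force: [-0.1, 0.1, -1.4]
opening: 0.301
finger_force: 59.4
```

```bash
python3 - <<'E'
from h import *
st(); a=snap('scene','s5'); b=snap('top','t5')
x=cv2.resize(a['img'][180:400,130:430],None,fx=1.6,fy=1.6)[:350]; y=cv2.resize(b['img'][160:290,170:420],None,fx=1.92,fy=1.92)
cv2.imwrite('pics/c5.png',np.vstack([x,y])[:,:,::-1]); print(x.shape,y.shape)
E
```

```text
t 15.85 p [ 0.5276 -0.0628  0.2003] rot [[0.994, 0.107, 0.001], [0.107, -0.994, -0.0], [0.001, 0.0, -1.0]] F [-0.1  0.1 -1.4] M [0.01 0.06 0.02] op 0.301 ff 59.44164166110568 q [ 0.06  0.64 -0.05  1.91  0.05  0.6  -1.48]
(350, 480, 3) (250, 480, 3)
```

View pics/c5.png

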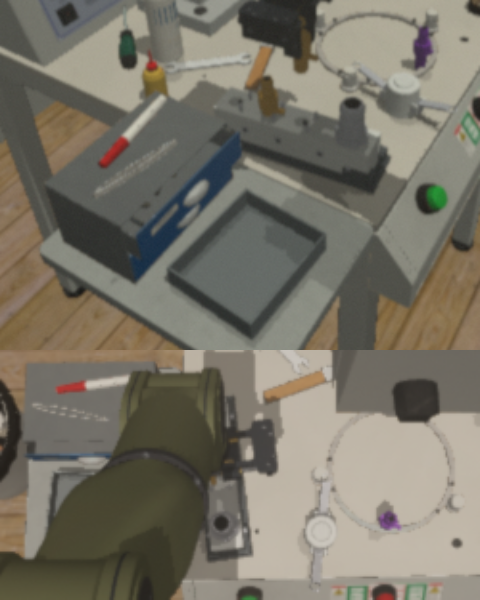

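Tail_2 is out and held, and the block is seated with tail_1 still in. Tray rim corners in this crop are (249,193), (325,240), (253,333) and (170,270).

```bash
python3 - <<'E'
from h import *
S=np.load('pics/s5.npy',allow_pickle=True).item();S0=np.load('pics/scene0.npy',allow_pickle=True).item()
P=[on(S,130+x/1.6,180+y/1.6,.032) for x,y in [(249,193),(325,240),(253,333),(170,270)]]
print(np.round(P,3),np.mean(P,0))
d=np.abs(S['img'].astype(int)-S0['img']).sum(2); print('diff tray region',(d[295:390,230:340]>60).sum(),'cap',(d[220:260,350:420]>60).sum())
E
```

```text
[[0.53  0.066 0.032]
 [0.406 0.08  0.032]
 [0.411 0.226 0.032]
 [0.542 0.211 0.032]] [0.47227515 0.14551718 0.032     ]
diff tray region 162 cap 648
```

```bash
python3 - <<'E'
from h import *
S=np.load('pics/scene0.npy',allow_pickle=True).item();T=np.load('pics/top0.npy',allow_pickle=True).item()
print('box top corner',tri(T,(254,208),S,(280,264)))
# tray corners tri: far-right, near-right, near-left, far-left
for n,a,b in [('FR',(218,180),(249,193)),('NR',(208,320),(325,240)),('NL',(45,310),(253,333)),('FL',(62,178),(170,270))]:
    print(n,tri(T,(180+a[0]/3.3,170+a[1]/3.3),S,(130+b[0]/1.6,180+b[1]/1.6)))
E
```

```text
box top corner (array([0.57679632, 0.02420479, 0.0826306 ]), np.float64(0.009854417820358913))
FR (array([0.53825382, 0.05962361, 0.02167413]), np.float64(0.004636924488873049))
NR (array([0.41004731, 0.06878972, 0.01627119]), np.float64(0.0032603570111938))
NL (array([0.41861991, 0.21974326, 0.01778909]), np.float64(0.003445109470182498))
FL (array([0.54430801, 0.20788404, 0.0268639 ]), np.float64(0.0014303578470667817))
```

send_rows:
  motion:
    - {"x": 0,"y": -2.2,"z": 0,"rx": 0,"ry": 0,"rz": 0,"jaw": 2}
    - {"x": 0,"y": -2.2,"z": 0,"rx": 0,"ry": 0,"rz": 0,"jaw": 2}
    - {"x": 0,"y": -2.2,"z": 0,"rx": 0,"ry": 0,"rz": 0,"jaw": 2}
    - {"x": 0,"y": -2.2,"z": 0,"rx": 0,"ry": 0,"rz": 0,"jaw": 2}
    - {"x": 0,"y": -2.2,"z": 0,"rx": 0,"ry": 0,"rz": 0,"jaw": 2}

```text
clock: 16.45
tool_pos: [0.5153, 0.0472, 0.1988]
eef_rot: [0.999, 0.053, -0.001, 0.0]
contact_force: [0.1, 0.4, -1.2]
opening: 0.297
finger_force: 59.4
```

send_rows:
  motion:
    - {"x": -0.1,"y": -2.2,"z": 0.5,"rx": 0,"ry": 0,"rz": 0,"jaw": 2}
    - {"x": -0.1,"y": -2.2,"z": 1,"rx": 0,"ry": 0,"rz": 0,"jaw": 2}
    - {"x": -0.1,"y": -2.2,"z": 1.5,"rx": 0,"ry": 0,"rz": 0,"jaw": 2}
    - {"x": 0,"y": -2,"z": 2,"rx": 0,"ry": 0,"rz": 0,"jaw": 2}
    - {"x": 0,"y": -0.8,"z": 2,"rx": 0,"ry": 0,"rz": 0,"jaw": 2}

```text
clock: 16.95
tool_pos: [0.5024, 0.1423, 0.1283]
eef_rot: [0.999, 0.055, -0.001, -0.001]
contact_force: [-0.2, 0.4, -1.4]
opening: 0.301
finger_force: 59.4
```

send_rows:
  motion:
    - {"x": 0,"y": 0,"z": 2,"rx": 0,"ry": 0,"rz": 0,"jaw": 2}
    - {"x": 0,"y": 0,"z": 2,"rx": 0,"ry": 0,"rz": 0,"jaw": 2}
    - {"x": 0,"y": 0,"z": 1.5,"rx": 0,"ry": 0,"rz": 0,"jaw": 2}
    - {"x": 0,"y": 0,"z": 1,"rx": 0,"ry": 0,"rz": 0,"jaw": 2}
    - {"x": 0,"y": 0,"z": 0,"rx": 0,"ry": 0,"rz": 0,"jaw": 2}

```text
clock: 17.45
tool_pos: [0.5022, 0.1393, 0.0632]
eef_rot: [0.999, 0.053, -0.002, 0.0]
contact_force: [-0.5, 0.7, -1.5]
opening: 0.301
finger_force: 59.4
```

```bash
python3 - <<'E'
from h import *
st(); a=snap('scene','s6'); 
cv2.imwrite('pics/c6.png',cv2.resize(a['img'][230:400,210:400],None,fx=3,fy=3)[:,:,::-1])
print(proj(a,(.503,.14,.003)))
E
```

```text
t 17.45 p [0.5022 0.1393 0.0632] rot [[0.994, 0.105, -0.003], [0.105, -0.994, -0.001], [-0.003, 0.001, -1.0]] F [-0.5  0.7 -1.5] M [-0.01  0.02  0.02] op 0.301 ff 59.44164393469691 q [-0.36  0.87 -0.    2.01  0.    0.27 -1.83]
(np.float64(276.2003362566672), np.float64(340.05697301109035))
```

View pics/c6.png

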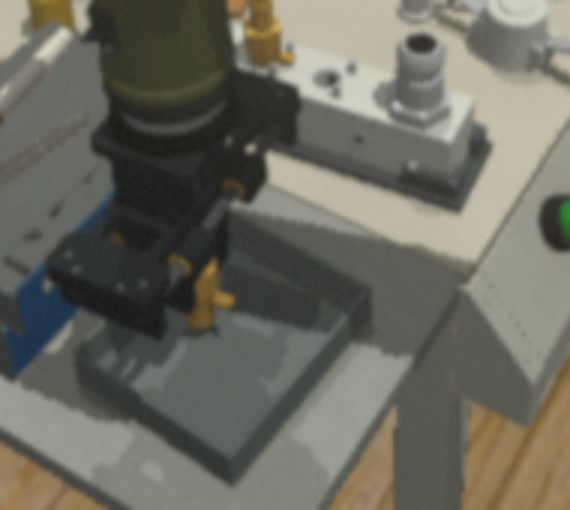

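The tail's foot is inside the tray at about (203,325) in the crop. Lowering gently until it touches.

send_rows:
  motion:
    - {"x": 0,"y": 0,"z": 0.3,"rx": 0,"ry": 0,"rz": 0,"jaw": 2}
    - {"x": 0,"y": 0,"z": 0.3,"rx": 0,"ry": 0,"rz": 0,"jaw": 2}
    - {"x": 0,"y": 0,"z": 0.3,"rx": 0,"ry": 0,"rz": 0,"jaw": 2}
    - {"x": 0,"y": 0,"z": 0.2,"rx": 0,"ry": 0,"rz": 0,"jaw": 2}
    - {"x": 0,"y": 0,"z": 0,"rx": 0,"ry": 0,"rz": 0,"jaw": 2}

```text
clock: 18.0
tool_pos: [0.5032, 0.1396, 0.0538]
eef_rot: [0.999, 0.052, -0.0, 0.0]
contact_force: [-0.7, -0.8, -1.7]
opening: 0.302
finger_force: 59.4
```

send_rows:
  motion:
    - {"x": 0,"y": 0,"z": 0.1,"rx": 0,"ry": 0,"rz": 0,"jaw": 2}
    - {"x": 0,"y": 0,"z": 0.1,"rx": 0,"ry": 0,"rz": 0,"jaw": 2}
    - {"x": 0,"y": 0,"z": 0.1,"rx": 0,"ry": 0,"rz": 0,"jaw": 2}
    - {"x": 0,"y": 0,"z": 0,"rx": 0,"ry": 0,"rz": 0,"jaw": 2}
    - {"x": 0,"y": 0,"z": 0,"rx": 0,"ry": 0,"rz": 0,"jaw": 2}

```text
clock: 18.5
tool_pos: [0.5033, 0.1396, 0.0509]
eef_rot: [0.999, 0.052, 0.0, 0.0]
contact_force: [-0.2, -0.1, -1.5]
opening: 0.301
finger_force: 59.4
```

send_rows:
  motion:
    - {"x": 0,"y": 0,"z": 0.1,"rx": 0,"ry": 0,"rz": 0,"jaw": 2}
    - {"x": 0,"y": 0,"z": 0.1,"rx": 0,"ry": 0,"rz": 0,"jaw": 2}
    - {"x": 0,"y": 0,"z": 0,"rx": 0,"ry": 0,"rz": 0,"jaw": 2}
    - {"x": 0,"y": 0,"z": 0,"rx": 0,"ry": 0,"rz": 0,"jaw": 2}
    - {"x": 0,"y": 0,"z": 0,"rx": 0,"ry": 0,"rz": 0,"jaw": 2}

```text
clock: 19.0
tool_pos: [0.5035, 0.1396, 0.0501]
eef_rot: [0.999, 0.052, 0.0, -0.0]
contact_force: [-2.2, 0.4, 11.3]
opening: 0.303
finger_force: 59.4
```

send_rows:
  motion:
    - {"x": 0,"y": 0,"z": 0.1,"rx": 0,"ry": 0,"rz": 0,"jaw": 2}
    - {"x": 0,"y": 0,"z": 0.1,"rx": 0,"ry": 0,"rz": 0,"jaw": 2}
    - {"x": 0,"y": 0,"z": 0,"rx": 0,"ry": 0,"rz": 0,"jaw": 2}
    - {"x": 0,"y": 0,"z": 0,"rx": 0,"ry": 0,"rz": 0,"jaw": 2}
    - {"x": 0,"y": 0,"z": 0,"rx": 0,"ry": 0,"rz": 0,"jaw": 2}

```text
clock: 19.5
tool_pos: [0.5038, 0.1396, 0.05]
eef_rot: [0.999, 0.052, 0.001, -0.0]
contact_force: [-4.7, -1.4, 29.8]
opening: 0.302
finger_force: 59.4
```

send_rows:
  motion:
    - {"x": 0,"y": 0,"z": 0.1,"rx": 0,"ry": 0,"rz": 0,"jaw": 2}
    - {"x": 0,"y": 0,"z": 0.1,"rx": 0,"ry": 0,"rz": 0,"jaw": 2}
    - {"x": 0,"y": 0,"z": 0,"rx": 0,"ry": 0,"rz": 0,"jaw": 2}
    - {"x": 0,"y": 0,"z": 0,"rx": 0,"ry": 0,"rz": 0,"jaw": 2}
    - {"x": 0,"y": 0,"z": 0,"rx": 0,"ry": 0,"rz": 0,"jaw": 2}

```text
clock: 20.0
tool_pos: [0.5039, 0.1396, 0.0498]
eef_rot: [0.999, 0.052, 0.002, -0.0]
contact_force: [-6.3, -1.8, 49.8]
opening: 0.3
finger_force: 59.5
```

Touched down at TCP z 0.050 as predicted. Easing off and releasing.

send_rows:
  motion:
    - {"x": 0,"y": 0,"z": -0.25,"rx": 0,"ry": 0,"rz": 0,"jaw": 2}
    - {"x": 0,"y": 0,"z": -0.25,"rx": 0,"ry": 0,"rz": 0,"jaw": 2}
    - {"x": 0,"y": 0,"z": 0,"rx": 0,"ry": 0,"rz": 0,"jaw": 2}
    - {"x": 0,"y": 0,"z": 0,"rx": 0,"ry": 0,"rz": 0,"jaw": 2.6}
    - {"x": 0,"y": 0,"z": 0,"rx": 0,"ry": 0,"rz": 0,"jaw": 2.8}

```text
clock: 20.5
tool_pos: [0.5036, 0.1397, 0.0498]
eef_rot: [0.999, 0.052, 0.0, -0.0]
contact_force: [0.1, 0.3, -0.4]
opening: 0.316
finger_force: 0.0
```

send_rows:
  motion:
    - {"x": 0,"y": 0,"z": 0,"rx": 0,"ry": 0,"rz": 0,"jaw": 3.5}
    - {"x": 0,"y": 0,"z": 0,"rx": 0,"ry": 0,"rz": 0,"jaw": 4.5}
    - {"x": 0,"y": 0,"z": 0,"rx": 0,"ry": 0,"rz": 0,"jaw": 6}
    - {"x": 0,"y": 0,"z": 0,"rx": 0,"ry": 0,"rz": 0,"jaw": 6}
    - {"x": 0,"y": 0,"z": -0.5,"rx": 0,"ry": 0,"rz": 0,"jaw": 6}

```text
clock: 21.0
tool_pos: [0.5029, 0.1395, 0.0546]
eef_rot: [0.999, 0.052, -0.001, 0.0]
contact_force: [0.6, -0.6, -0.6]
opening: 0.683
finger_force: 0.0
```

send_rows:
  motion:
    - {"x": 0,"y": 0,"z": -2,"rx": 0,"ry": 0,"rz": 0,"jaw": 6}
    - {"x": 0,"y": 0,"z": -3,"rx": 0,"ry": 0,"rz": 0,"jaw": 6}
    - {"x": 0,"y": 0,"z": -3,"rx": 0,"ry": 0,"rz": 0,"jaw": 6}
    - {"x": 0,"y": 0,"z": -3,"rx": 0,"ry": 0,"rz": 0,"jaw": 6}
    - {"x": 0,"y": 0,"z": -2,"rx": 0,"ry": 0,"rz": 0,"jaw": 6}

```text
clock: 21.5
tool_pos: [0.5038, 0.1397, 0.1873]
eef_rot: [0.999, 0.052, 0.001, -0.0]
contact_force: [0.3, 0.2, -0.6]
opening: 0.681
finger_force: 0.0
```

```bash
python3 - <<'E'
from h import *
s=st(); a=snap('scene','s7')
hsv=cv2.cvtColor(a['img'],cv2.COLOR_RGB2HSV); m=cv2.inRange(hsv,(12,120,60),(28,255,255))
n,l,sta,c=cv2.connectedComponentsWithStats(m)
for i in range(1,n):
    if sta[i,4]>25: print(sta[i],np.round(c[i]))
print('expected foot/top',proj(a,(.503,.14,.003)),proj(a,(.503,.14,.087)))
p=np.array(s['tool_pos']); M=R.from_quat(s['eef_rot']).as_matrix()
print('to tail1 (tool cm)',M.T@(np.array([.5803,-.0575,.0815])-p)*100)
E
```

```text
t 21.5 p [0.5038 0.1397 0.1873] rot [[0.995, 0.104, 0.002], [0.104, -0.995, 0.001], [0.002, -0.0, -1.0]] F [ 0.3  0.2 -0.6] M [0.03 0.   0.03] op 0.681 ff 0.0 q [-0.36  0.65  0.    1.94 -0.    0.55 -1.82]
[466 124  10  12  99] [471. 129.]
[414 145  23  13  61] [425. 151.]
[438 173  19  11  73] [447. 178.]
[220 222  14  17 181] [226. 230.]
[293 235  14  16 131] [299. 244.]
[556 245  10  17  76] [560. 252.]
[543 275  10  37  96] [547. 296.]
[ 98 282  13  12  55] [104. 288.]
[ 92 293  19  14  62] [101. 299.]
[551 293   8  13  51] [554. 299.]
[106 299  12   8  27] [111. 303.]
[ 57 306  34  20 267] [ 72. 316.]
[267 310  20  33 356] [275. 326.]
[538 318  10  12  46] [542. 325.]
[ 29 338   7   6  27] [ 32. 341.]
[368 349  34  51 186] [386. 376.]
[117 354  48  46 271] [136. 385.]
[366 368  12  16 107] [372. 375.]
[216 384   6  11  36] [218. 388.]
expected foot/top (np.float64(276.2003362566672), np.float64(340.05697301109035)) (np.float64(272.8857350757463), np.float64(312.52585802173076))
to tail1 (tool cm) [ 5.52160484 20.41473712 10.57964931]
```

Tail_2 stands upright in the tray. Going to tail_1.

send_rows:
  motion:
    - {"x": 0.55,"y": 2.2,"z": 0,"rx": 0,"ry": 0,"rz": 0,"jaw": 6}
    - {"x": 0.55,"y": 2.2,"z": 0,"rx": 0,"ry": 0,"rz": 0,"jaw": 6}
    - {"x": 0.55,"y": 2.2,"z": 0,"rx": 0,"ry": 0,"rz": 0,"jaw": 6}
    - {"x": 0.55,"y": 2.2,"z": 0,"rx": 0,"ry": 0,"rz": 0,"jaw": 6}
    - {"x": 0.55,"y": 2.2,"z": 0,"rx": 0,"ry": 0,"rz": 0,"jaw": 6}

```text
clock: 22.05
tool_pos: [0.5421, 0.0322, 0.1847]
eef_rot: [0.999, 0.052, -0.0, 0.0]
contact_force: [0.7, -0.5, -0.5]
opening: 0.681
finger_force: 0.0
```

send_rows:
  motion:
    - {"x": 0.55,"y": 2.2,"z": 0,"rx": 0,"ry": 0,"rz": 0,"jaw": 6}
    - {"x": 0.55,"y": 2.2,"z": 0,"rx": 0,"ry": 0,"rz": 0,"jaw": 6}
    - {"x": 0.55,"y": 2.2,"z": 0,"rx": 0,"ry": 0,"rz": 0,"jaw": 6}
    - {"x": 0.55,"y": 2.2,"z": 0,"rx": 0,"ry": 0,"rz": 0,"jaw": 6}
    - {"x": 0.6,"y": 0.6,"z": 0,"rx": 0,"ry": 0,"rz": 0,"jaw": 6}

```text
clock: 22.55
tool_pos: [0.5797, -0.0609, 0.1847]
eef_rot: [0.999, 0.05, -0.0, 0.001]
contact_force: [-0.3, -0.5, -0.0]
opening: 0.682
finger_force: 0.0
```

send_rows:
  motion:
    - {"x": 0,"y": 0,"z": 0.6,"rx": 0,"ry": 0,"rz": 0,"jaw": 6}
    - {"x": 0,"y": 0,"z": 1.5,"rx": 0,"ry": 0,"rz": 0,"jaw": 6}
    - {"x": 0,"y": 0,"z": 1.5,"rx": 0,"ry": 0,"rz": 0,"jaw": 6}
    - {"x": 0,"y": 0,"z": 1,"rx": 0,"ry": 0,"rz": 0,"jaw": 6}
    - {"x": 0,"y": 0,"z": 0,"rx": 0,"ry": 0,"rz": 0,"jaw": 6}

```text
clock: 23.05
tool_pos: [0.5785, -0.0558, 0.1373]
eef_rot: [0.999, 0.053, -0.002, -0.001]
contact_force: [-0.2, -0.6, -0.3]
opening: 0.681
finger_force: 0.0
```

```bash
python3 - <<'E'
from h import *
s=st(); w=snap('wrist','w8'); 
p=np.array(s['tool_pos']); M=R.from_quat(s['eef_rot']).as_matrix()
print('to tail1 (tool cm)',M.T@(np.array([.5807,-.0573,.0815])-p)*100)
hsv=cv2.cvtColor(w['img'],cv2.COLOR_RGB2HSV); m=cv2.inRange(hsv,(12,120,60),(28,255,255))
n,l,sta,c=cv2.connectedComponentsWithStats(m)
for i in range(1,n):
    if sta[i,4]>150: print(sta[i],np.round(c[i]))
print(proj(w,(.5807,-.0573,.12)),proj(w,(.5807,-.0573,.092)))
E
```

```text
t 23.05 p [ 0.5785 -0.0558  0.1373] rot [[0.994, 0.107, -0.004], [0.107, -0.994, 0.001], [-0.003, -0.001, -1.0]] F [-0.2 -0.6 -0.3] M [ 0.04  0.01 -0.02] op 0.681 ff 0.0 q [ 0.04  0.79 -0.04  1.8   0.05  0.56 -1.5 ]
to tail1 (tool cm) [0.22220712 0.17790392 5.58012856]
[ 431   29  152   65 4498] [508.  62.]
[ 294  192   47   69 2116] [318. 222.]
[  30  247   70   49 1800] [ 62. 267.]
[150 299  31  66 956] [162. 332.]
[449 299  31  66 956] [468. 332.]
[ 219  379  380   19 5006] [431. 390.]
(np.float64(320.120910959092), np.float64(248.43722742264933)) (np.float64(319.48748418309214), np.float64(226.5154834308671))
```

send_rows:
  motion:
    - {"x": 0.2,"y": 0.13,"z": 1,"rx": 0,"ry": 0,"rz": 0,"jaw": 6}
    - {"x": 0,"y": 0,"z": 1.5,"rx": 0,"ry": 0,"rz": 0,"jaw": 6}
    - {"x": 0,"y": 0,"z": 1.5,"rx": 0,"ry": 0,"rz": 0,"jaw": 6}
    - {"x": 0,"y": 0,"z": 1.5,"rx": 0,"ry": 0,"rz": 0,"jaw": 6}
    - {"x": 0,"y": 0,"z": 0,"rx": 0,"ry": 0,"rz": 0,"jaw": 6}

```text
clock: 23.6
tool_pos: [0.5808, -0.0583, 0.0821]
eef_rot: [0.999, 0.052, -0.002, -0.0]
contact_force: [-0.7, 0.1, -0.2]
opening: 0.678
finger_force: 0.0
```

send_rows:
  motion:
    - {"x": 0,"y": 0,"z": 0,"rx": 0,"ry": 0,"rz": 0,"jaw": 2}
    - {"x": 0,"y": 0,"z": 0,"rx": 0,"ry": 0,"rz": 0,"jaw": 2}
    - {"x": 0,"y": 0,"z": 0,"rx": 0,"ry": 0,"rz": 0,"jaw": 2}
    - {"x": 0,"y": 0,"z": 0,"rx": 0,"ry": 0,"rz": 0,"jaw": 2}
    - {"x": 0,"y": 0,"z": 0,"rx": 0,"ry": 0,"rz": 0,"jaw": 2}
  grip_force: 60

```text
clock: 24.1
tool_pos: [0.5824, -0.0575, 0.0846]
eef_rot: [0.999, 0.053, 0.001, -0.0]
contact_force: [-0.3, 3.8, 3.7]
opening: 0.305
finger_force: 60.0
```

```bash
python3 - <<'E'
from h import *
s=st()
E
```

```text
t 24.1 p [ 0.5824 -0.0575  0.0846] rot [[0.994, 0.106, 0.001], [0.106, -0.994, 0.001], [0.001, -0.001, -1.0]] F [-0.3  3.8  3.7] M [0.68 0.1  0.14] op 0.305 ff 59.99519104458159 q [ 0.04  0.87 -0.04  1.81  0.06  0.46 -1.5 ]
```

send_rows:
  motion:
    - {"x": 0,"y": 0,"z": 0,"rx": 0,"ry": 0,"rz": 0.1,"jaw": 2}
    - {"x": 0,"y": 0,"z": 0,"rx": 0,"ry": 0,"rz": 0.1,"jaw": 2}
    - {"x": 0,"y": 0,"z": -0.01,"rx": 0,"ry": 0,"rz": 0.1,"jaw": 2}
    - {"x": 0,"y": 0,"z": 0,"rx": 0,"ry": 0,"rz": 0,"jaw": 2}
    - {"x": 0,"y": 0,"z": 0,"rx": 0,"ry": 0,"rz": 0,"jaw": 2}

```text
clock: 24.6
tool_pos: [0.5823, -0.0579, 0.0844]
eef_rot: [0.995, -0.096, 0.0, -0.0]
contact_force: [-1.1, 2.0, 3.6]
opening: 0.305
finger_force: 60.0
```

send_rows:
  motion:
    - {"x": 0,"y": 0,"z": -0.01,"rx": 0,"ry": 0,"rz": -0.12,"jaw": 2}
    - {"x": 0,"y": 0,"z": -0.02,"rx": 0,"ry": 0,"rz": -0.12,"jaw": 2}
    - {"x": 0,"y": 0,"z": -0.025,"rx": 0,"ry": 0,"rz": -0.12,"jaw": 2}
    - {"x": 0,"y": 0,"z": -0.025,"rx": 0,"ry": 0,"rz": -0.12,"jaw": 2}
    - {"x": 0,"y": 0,"z": -0.02,"rx": 0,"ry": 0,"rz": -0.12,"jaw": 2}

```text
clock: 25.1
tool_pos: [0.5817, -0.0573, 0.0844]
eef_rot: [0.979, 0.204, -0.0, -0.001]
contact_force: [0.4, 3.8, -4.0]
opening: 0.304
finger_force: 60.0
```

send_rows:
  motion:
    - {"x": 0,"y": 0,"z": -0.01,"rx": 0,"ry": 0,"rz": 0.12,"jaw": 2}
    - {"x": 0,"y": 0,"z": -0.02,"rx": 0,"ry": 0,"rz": 0.12,"jaw": 2}
    - {"x": 0,"y": 0,"z": -0.025,"rx": 0,"ry": 0,"rz": 0.12,"jaw": 2}
    - {"x": 0,"y": 0,"z": -0.025,"rx": 0,"ry": 0,"rz": 0.12,"jaw": 2}
    - {"x": 0,"y": 0,"z": -0.02,"rx": 0,"ry": 0,"rz": 0.12,"jaw": 2}

```text
clock: 25.6
tool_pos: [0.5817, -0.0579, 0.0849]
eef_rot: [0.995, -0.098, -0.0, -0.0]
contact_force: [2.3, 1.6, -8.6]
opening: 0.307
finger_force: 60.0
```

send_rows:
  motion:
    - {"x": 0,"y": 0,"z": -0.01,"rx": 0,"ry": 0,"rz": -0.12,"jaw": 2}
    - {"x": 0,"y": 0,"z": -0.02,"rx": 0,"ry": 0,"rz": -0.12,"jaw": 2}
    - {"x": 0,"y": 0,"z": -0.025,"rx": 0,"ry": 0,"rz": -0.12,"jaw": 2}
    - {"x": 0,"y": 0,"z": -0.025,"rx": 0,"ry": 0,"rz": -0.12,"jaw": 2}
    - {"x": 0,"y": 0,"z": -0.02,"rx": 0,"ry": 0,"rz": -0.12,"jaw": 2}

```text
clock: 26.1
tool_pos: [0.5818, -0.0573, 0.0855]
eef_rot: [0.979, 0.204, -0.0, -0.001]
contact_force: [2.1, 3.5, -10.8]
opening: 0.3
finger_force: 60.0
```

send_rows:
  motion:
    - {"x": 0,"y": 0,"z": -0.01,"rx": 0,"ry": 0,"rz": 0.12,"jaw": 2}
    - {"x": 0,"y": 0,"z": -0.02,"rx": 0,"ry": 0,"rz": 0.12,"jaw": 2}
    - {"x": 0,"y": 0,"z": -0.025,"rx": 0,"ry": 0,"rz": 0.12,"jaw": 2}
    - {"x": 0,"y": 0,"z": -0.025,"rx": 0,"ry": 0,"rz": 0.12,"jaw": 2}
    - {"x": 0,"y": 0,"z": -0.02,"rx": 0,"ry": 0,"rz": 0.12,"jaw": 2}

```text
clock: 26.6
tool_pos: [0.5816, -0.0579, 0.0864]
eef_rot: [0.995, -0.098, -0.001, -0.0]
contact_force: [2.3, 0.7, -11.4]
opening: 0.306
finger_force: 60.0
```

send_rows:
  motion:
    - {"x": 0,"y": 0,"z": -0.01,"rx": 0,"ry": 0,"rz": -0.12,"jaw": 2}
    - {"x": 0,"y": 0,"z": -0.02,"rx": 0,"ry": 0,"rz": -0.12,"jaw": 2}
    - {"x": 0,"y": 0,"z": -0.025,"rx": 0,"ry": 0,"rz": -0.12,"jaw": 2}
    - {"x": 0,"y": 0,"z": -0.025,"rx": 0,"ry": 0,"rz": -0.12,"jaw": 2}
    - {"x": 0,"y": 0,"z": -0.02,"rx": 0,"ry": 0,"rz": -0.12,"jaw": 2}

```text
clock: 27.1
tool_pos: [0.5816, -0.0574, 0.0872]
eef_rot: [0.979, 0.204, -0.0, -0.001]
contact_force: [1.3, 3.1, -9.4]
opening: 0.307
finger_force: 60.0
```

send_rows:
  motion:
    - {"x": 0,"y": 0,"z": -0.01,"rx": 0,"ry": 0,"rz": 0.12,"jaw": 2}
    - {"x": 0,"y": 0,"z": -0.02,"rx": 0,"ry": 0,"rz": 0.12,"jaw": 2}
    - {"x": 0,"y": 0,"z": -0.025,"rx": 0,"ry": 0,"rz": 0.12,"jaw": 2}
    - {"x": 0,"y": 0,"z": -0.025,"rx": 0,"ry": 0,"rz": 0.12,"jaw": 2}
    - {"x": 0,"y": 0,"z": -0.02,"rx": 0,"ry": 0,"rz": 0.12,"jaw": 2}

```text
clock: 27.6
tool_pos: [0.5815, -0.058, 0.0882]
eef_rot: [0.995, -0.098, -0.001, -0.0]
contact_force: [2.8, 1.8, -12.7]
opening: 0.305
finger_force: 60.0
```

send_rows:
  motion:
    - {"x": 0,"y": 0,"z": -0.01,"rx": 0,"ry": 0,"rz": -0.12,"jaw": 2}
    - {"x": 0,"y": 0,"z": -0.02,"rx": 0,"ry": 0,"rz": -0.12,"jaw": 2}
    - {"x": 0,"y": 0,"z": -0.025,"rx": 0,"ry": 0,"rz": -0.12,"jaw": 2}
    - {"x": 0,"y": 0,"z": -0.025,"rx": 0,"ry": 0,"rz": -0.12,"jaw": 2}
    - {"x": 0,"y": 0,"z": -0.02,"rx": 0,"ry": 0,"rz": -0.12,"jaw": 2}

```text
clock: 28.1
tool_pos: [0.5818, -0.0575, 0.0892]
eef_rot: [0.979, 0.204, -0.0, -0.001]
contact_force: [1.2, 2.0, -10.3]
opening: 0.304
finger_force: 60.0
```

send_rows:
  motion:
    - {"x": 0,"y": 0,"z": -0.01,"rx": 0,"ry": 0,"rz": 0.12,"jaw": 2}
    - {"x": 0,"y": 0,"z": -0.02,"rx": 0,"ry": 0,"rz": 0.12,"jaw": 2}
    - {"x": 0,"y": 0,"z": -0.025,"rx": 0,"ry": 0,"rz": 0.12,"jaw": 2}
    - {"x": 0,"y": 0,"z": -0.025,"rx": 0,"ry": 0,"rz": 0.12,"jaw": 2}
    - {"x": 0,"y": 0,"z": -0.02,"rx": 0,"ry": 0,"rz": 0.12,"jaw": 2}

```text
clock: 28.6
tool_pos: [0.5817, -0.058, 0.0903]
eef_rot: [0.995, -0.098, -0.001, -0.0]
contact_force: [2.3, 2.4, -11.2]
opening: 0.307
finger_force: 60.0
```

send_rows:
  motion:
    - {"x": 0,"y": 0,"z": -0.01,"rx": 0,"ry": 0,"rz": -0.12,"jaw": 2}
    - {"x": 0,"y": 0,"z": -0.02,"rx": 0,"ry": 0,"rz": -0.12,"jaw": 2}
    - {"x": 0,"y": 0,"z": -0.025,"rx": 0,"ry": 0,"rz": -0.12,"jaw": 2}
    - {"x": 0,"y": 0,"z": -0.025,"rx": 0,"ry": 0,"rz": -0.12,"jaw": 2}
    - {"x": 0,"y": 0,"z": -0.02,"rx": 0,"ry": 0,"rz": -0.12,"jaw": 2}

```text
clock: 29.1
tool_pos: [0.5815, -0.0575, 0.0913]
eef_rot: [0.979, 0.204, -0.001, -0.001]
contact_force: [1.7, 3.8, -13.2]
opening: 0.305
finger_force: 60.0
```

send_rows:
  motion:
    - {"x": 0,"y": 0,"z": -0.01,"rx": 0,"ry": 0,"rz": 0.12,"jaw": 2}
    - {"x": 0,"y": 0,"z": -0.02,"rx": 0,"ry": 0,"rz": 0.12,"jaw": 2}
    - {"x": 0,"y": 0,"z": -0.025,"rx": 0,"ry": 0,"rz": 0.12,"jaw": 2}
    - {"x": 0,"y": 0,"z": -0.025,"rx": 0,"ry": 0,"rz": 0.12,"jaw": 2}
    - {"x": 0,"y": 0,"z": -0.02,"rx": 0,"ry": 0,"rz": 0.12,"jaw": 2}

```text
clock: 29.6
tool_pos: [0.5815, -0.058, 0.0923]
eef_rot: [0.995, -0.098, -0.001, -0.0]
contact_force: [2.3, 1.0, -12.4]
opening: 0.309
finger_force: 60.0
```

send_rows:
  motion:
    - {"x": 0,"y": 0,"z": -0.01,"rx": 0,"ry": 0,"rz": -0.12,"jaw": 2}
    - {"x": 0,"y": 0,"z": -0.02,"rx": 0,"ry": 0,"rz": -0.12,"jaw": 2}
    - {"x": 0,"y": 0,"z": -0.025,"rx": 0,"ry": 0,"rz": -0.12,"jaw": 2}
    - {"x": 0,"y": 0,"z": -0.025,"rx": 0,"ry": 0,"rz": -0.12,"jaw": 2}
    - {"x": 0,"y": 0,"z": -0.02,"rx": 0,"ry": 0,"rz": -0.12,"jaw": 2}

```text
clock: 30.1
tool_pos: [0.5816, -0.0574, 0.0933]
eef_rot: [0.979, 0.204, -0.0, -0.001]
contact_force: [3.7, 2.8, -13.1]
opening: 0.302
finger_force: 60.0
```

send_rows:
  motion:
    - {"x": 0,"y": 0,"z": -0.01,"rx": 0,"ry": 0,"rz": 0.12,"jaw": 2}
    - {"x": 0,"y": 0,"z": -0.02,"rx": 0,"ry": 0,"rz": 0.12,"jaw": 2}
    - {"x": 0,"y": 0,"z": -0.025,"rx": 0,"ry": 0,"rz": 0.12,"jaw": 2}
    - {"x": 0,"y": 0,"z": -0.025,"rx": 0,"ry": 0,"rz": 0.12,"jaw": 2}
    - {"x": 0,"y": 0,"z": -0.02,"rx": 0,"ry": 0,"rz": 0.12,"jaw": 2}

```text
clock: 30.6
tool_pos: [0.5815, -0.058, 0.0945]
eef_rot: [0.995, -0.098, -0.001, -0.0]
contact_force: [1.8, 1.3, -10.7]
opening: 0.308
finger_force: 60.0
```

send_rows:
  motion:
    - {"x": 0,"y": 0,"z": -0.01,"rx": 0,"ry": 0,"rz": -0.12,"jaw": 2}
    - {"x": 0,"y": 0,"z": -0.02,"rx": 0,"ry": 0,"rz": -0.12,"jaw": 2}
    - {"x": 0,"y": 0,"z": -0.025,"rx": 0,"ry": 0,"rz": -0.12,"jaw": 2}
    - {"x": 0,"y": 0,"z": -0.025,"rx": 0,"ry": 0,"rz": -0.12,"jaw": 2}
    - {"x": 0,"y": 0,"z": -0.02,"rx": 0,"ry": 0,"rz": -0.12,"jaw": 2}

```text
clock: 31.1
tool_pos: [0.5815, -0.0575, 0.0956]
eef_rot: [0.979, 0.204, -0.0, -0.001]
contact_force: [2.0, 3.7, -8.8]
opening: 0.307
finger_force: 60.0
```

send_rows:
  motion:
    - {"x": 0,"y": 0,"z": -0.01,"rx": 0,"ry": 0,"rz": 0.12,"jaw": 2}
    - {"x": 0,"y": 0,"z": -0.02,"rx": 0,"ry": 0,"rz": 0.12,"jaw": 2}
    - {"x": 0,"y": 0,"z": -0.025,"rx": 0,"ry": 0,"rz": 0.12,"jaw": 2}
    - {"x": 0,"y": 0,"z": -0.025,"rx": 0,"ry": 0,"rz": 0.12,"jaw": 2}
    - {"x": 0,"y": 0,"z": -0.02,"rx": 0,"ry": 0,"rz": 0.12,"jaw": 2}

```text
clock: 31.6
tool_pos: [0.5815, -0.0581, 0.0967]
eef_rot: [0.995, -0.099, -0.001, -0.0]
contact_force: [1.0, 2.3, -8.2]
opening: 0.305
finger_force: 60.0
```

send_rows:
  motion:
    - {"x": 0,"y": 0,"z": -0.01,"rx": 0,"ry": 0,"rz": -0.12,"jaw": 2}
    - {"x": 0,"y": 0,"z": -0.02,"rx": 0,"ry": 0,"rz": -0.12,"jaw": 2}
    - {"x": 0,"y": 0,"z": -0.025,"rx": 0,"ry": 0,"rz": -0.12,"jaw": 2}
    - {"x": 0,"y": 0,"z": -0.025,"rx": 0,"ry": 0,"rz": -0.12,"jaw": 2}
    - {"x": 0,"y": 0,"z": -0.02,"rx": 0,"ry": 0,"rz": -0.12,"jaw": 2}

```text
clock: 32.1
tool_pos: [0.5815, -0.0576, 0.0979]
eef_rot: [0.979, 0.204, -0.0, -0.001]
contact_force: [1.4, 3.0, -6.6]
opening: 0.305
finger_force: 60.0
```

send_rows:
  motion:
    - {"x": 0,"y": 0,"z": -0.01,"rx": 0,"ry": 0,"rz": 0.12,"jaw": 2}
    - {"x": 0,"y": 0,"z": -0.02,"rx": 0,"ry": 0,"rz": 0.12,"jaw": 2}
    - {"x": 0,"y": 0,"z": -0.025,"rx": 0,"ry": 0,"rz": 0.12,"jaw": 2}
    - {"x": 0,"y": 0,"z": -0.025,"rx": 0,"ry": 0,"rz": 0.12,"jaw": 2}
    - {"x": 0,"y": 0,"z": -0.02,"rx": 0,"ry": 0,"rz": 0.12,"jaw": 2}

```text
clock: 32.6
tool_pos: [0.5817, -0.0582, 0.0993]
eef_rot: [0.995, -0.099, -0.0, -0.0]
contact_force: [1.0, 1.6, -3.6]
opening: 0.305
finger_force: 60.0
```

send_rows:
  motion:
    - {"x": 0,"y": 0,"z": -0.01,"rx": 0,"ry": 0,"rz": -0.12,"jaw": 2}
    - {"x": 0,"y": 0,"z": -0.02,"rx": 0,"ry": 0,"rz": -0.12,"jaw": 2}
    - {"x": 0,"y": 0,"z": -0.025,"rx": 0,"ry": 0,"rz": -0.12,"jaw": 2}
    - {"x": 0,"y": 0,"z": -0.025,"rx": 0,"ry": 0,"rz": -0.12,"jaw": 2}
    - {"x": 0,"y": 0,"z": -0.02,"rx": 0,"ry": 0,"rz": -0.12,"jaw": 2}

```text
clock: 33.1
tool_pos: [0.5818, -0.0579, 0.1007]
eef_rot: [0.979, 0.204, -0.0, -0.001]
contact_force: [0.1, 2.4, -1.4]
opening: 0.308
finger_force: 60.0
```

send_rows:
  motion:
    - {"x": 0,"y": 0,"z": -0.01,"rx": 0,"ry": 0,"rz": 0.12,"jaw": 2}
    - {"x": 0,"y": 0,"z": -0.02,"rx": 0,"ry": 0,"rz": 0.12,"jaw": 2}
    - {"x": 0,"y": 0,"z": -0.025,"rx": 0,"ry": 0,"rz": 0.12,"jaw": 2}
    - {"x": 0,"y": 0,"z": -0.025,"rx": 0,"ry": 0,"rz": 0.12,"jaw": 2}
    - {"x": 0,"y": 0,"z": -0.02,"rx": 0,"ry": 0,"rz": 0.12,"jaw": 2}

```text
clock: 33.6
tool_pos: [0.5821, -0.0586, 0.1017]
eef_rot: [0.995, -0.099, 0.0, -0.0]
contact_force: [0.5, 0.3, -1.5]
opening: 0.303
finger_force: 60.0
```

send_rows:
  motion:
    - {"x": 0,"y": 0,"z": -0.1,"rx": 0,"ry": 0,"rz": -0.1,"jaw": 2}
    - {"x": 0,"y": 0,"z": -0.2,"rx": 0,"ry": 0,"rz": -0.1,"jaw": 2}
    - {"x": 0,"y": 0,"z": -0.4,"rx": 0,"ry": 0,"rz": -0.1,"jaw": 2}
    - {"x": 0,"y": 0,"z": -1,"rx": 0,"ry": 0,"rz": 0,"jaw": 2}
    - {"x": 0,"y": 0,"z": -1.5,"rx": 0,"ry": 0,"rz": 0,"jaw": 2}

```text
clock: 34.1
tool_pos: [0.5811, -0.0592, 0.1338]
eef_rot: [0.999, 0.051, -0.001, 0.0]
contact_force: [0.1, -0.3, -1.0]
opening: 0.308
finger_force: 60.0
```

send_rows:
  motion:
    - {"x": 0,"y": 0,"z": -2,"rx": 0,"ry": 0,"rz": 0,"jaw": 2}
    - {"x": 0,"y": 0,"z": -2,"rx": 0,"ry": 0,"rz": 0,"jaw": 2}
    - {"x": 0,"y": 0,"z": -2,"rx": 0,"ry": 0,"rz": 0,"jaw": 2}
    - {"x": -1,"y": 0,"z": -1,"rx": 0,"ry": 0,"rz": 0,"jaw": 2}
    - {"x": -1,"y": -1,"z": 0,"rx": 0,"ry": 0,"rz": 0,"jaw": 2}

```text
clock: 34.6
tool_pos: [0.561, -0.0529, 0.2055]
eef_rot: [0.999, 0.05, 0.001, 0.001]
contact_force: [0.2, 0.6, -2.2]
opening: 0.306
finger_force: 60.0
```

send_rows:
  motion:
    - {"x": -1.2,"y": -2,"z": 0,"rx": 0,"ry": 0,"rz": 0,"jaw": 2}
    - {"x": -1.2,"y": -2,"z": 0,"rx": 0,"ry": 0,"rz": 0,"jaw": 2}
    - {"x": -1.2,"y": -2,"z": 0,"rx": 0,"ry": 0,"rz": 0,"jaw": 2}
    - {"x": -1.2,"y": -2,"z": 0,"rx": 0,"ry": 0,"rz": 0,"jaw": 2}
    - {"x": -1.2,"y": -2,"z": 0,"rx": 0,"ry": 0,"rz": 0,"jaw": 2}

```text
clock: 35.1
tool_pos: [0.4891, 0.0425, 0.2039]
eef_rot: [0.999, 0.051, -0.001, 0.0]
contact_force: [0.1, 0.0, -1.0]
opening: 0.306
finger_force: 60.0
```

send_rows:
  motion:
    - {"x": -1.2,"y": -2,"z": 0,"rx": 0,"ry": 0,"rz": 0,"jaw": 2}
    - {"x": -1,"y": -2,"z": 0,"rx": 0,"ry": 0,"rz": 0,"jaw": 2}
    - {"x": -0.8,"y": -2,"z": 0,"rx": 0,"ry": 0,"rz": 0,"jaw": 2}
    - {"x": 0,"y": -2,"z": 0,"rx": 0,"ry": 0,"rz": 0,"jaw": 2}
    - {"x": 0,"y": -2,"z": 0,"rx": 0,"ry": 0,"rz": 0,"jaw": 2}

```text
clock: 35.6
tool_pos: [0.4492, 0.1387, 0.204]
eef_rot: [0.999, 0.052, -0.001, 0.0]
contact_force: [-0.0, -0.2, -1.1]
opening: 0.308
finger_force: 60.0
```

```bash
python3 - <<'E'
from h import *
s=st(); a=snap('scene','s9')
S0=np.load('pics/s7.npy',allow_pickle=True).item()
d=np.abs(a['img'].astype(int)-S0['img']).sum(2); print('diff tray low region',(d[345:390,230:340]>60).sum(),'cap',(d[220:260,355:420]>60).sum())
p=np.array(s['tool_pos']); M=R.from_quat(s['eef_rot']).as_matrix()
print('to spot (tool cm)',M.T@(np.array([.447,.14,.060])-p)*100)
cv2.imwrite('pics/c9.png',cv2.resize(a['img'][200:400,210:450],None,fx=3,fy=3)[:,:,::-1])
E
```

```text
t 35.6 p [0.4492 0.1387 0.204 ] rot [[0.995, 0.103, -0.001], [0.103, -0.995, -0.001], [-0.001, 0.001, -1.0]] F [-0.  -0.2 -1.1] M [ 0.05 -0.09 -0.06] op 0.308 ff 59.99140160885872 q [-0.39  0.57 -0.    2.07  0.01  0.5  -1.87]
diff tray low region 932 cap 0
to spot (tool cm) [-0.19017372 -0.16601592 14.40145891]
```

View pics/c9.png

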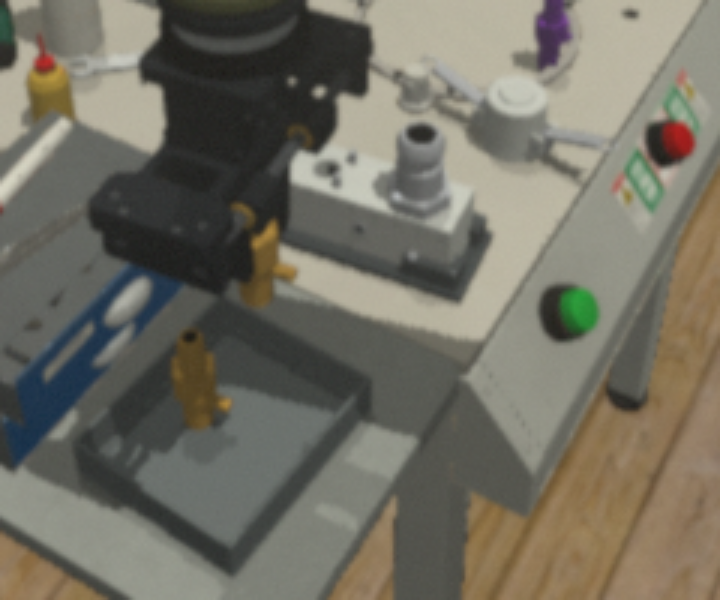

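The tray hasn't moved, and tail_2 stands at (195,380) in the crop. Setting tail_1 down nearer the robot.

send_rows:
  motion:
    - {"x": -0.2,"y": -0.15,"z": 2,"rx": 0,"ry": 0,"rz": 0,"jaw": 2}
    - {"x": 0,"y": 0,"z": 2,"rx": 0,"ry": 0,"rz": 0,"jaw": 2}
    - {"x": 0,"y": 0,"z": 2,"rx": 0,"ry": 0,"rz": 0,"jaw": 2}
    - {"x": 0,"y": 0,"z": 2,"rx": 0,"ry": 0,"rz": 0,"jaw": 2}
    - {"x": 0,"y": 0,"z": 2,"rx": 0,"ry": 0,"rz": 0,"jaw": 2}

```text
clock: 36.15
tool_pos: [0.448, 0.1391, 0.1034]
eef_rot: [0.999, 0.052, -0.0, 0.0]
contact_force: [-0.5, -0.2, -0.9]
opening: 0.307
finger_force: 60.0
```

send_rows:
  motion:
    - {"x": 0,"y": 0,"z": 2,"rx": 0,"ry": 0,"rz": 0,"jaw": 2}
    - {"x": 0,"y": 0,"z": 1.5,"rx": 0,"ry": 0,"rz": 0,"jaw": 2}
    - {"x": 0,"y": 0,"z": 1,"rx": 0,"ry": 0,"rz": 0,"jaw": 2}
    - {"x": 0,"y": 0,"z": 0.5,"rx": 0,"ry": 0,"rz": 0,"jaw": 2}
    - {"x": 0,"y": 0,"z": 0,"rx": 0,"ry": 0,"rz": 0,"jaw": 2}

```text
clock: 36.65
tool_pos: [0.4482, 0.1397, 0.0538]
eef_rot: [0.999, 0.052, -0.0, 0.0]
contact_force: [0.5, 0.5, -1.5]
opening: 0.31
finger_force: 60.0
```

send_rows:
  motion:
    - {"x": 0,"y": 0,"z": 0.08,"rx": 0,"ry": 0,"rz": 0,"jaw": 2}
    - {"x": 0,"y": 0,"z": 0.07,"rx": 0,"ry": 0,"rz": 0,"jaw": 2}
    - {"x": 0,"y": 0,"z": 0,"rx": 0,"ry": 0,"rz": 0,"jaw": 2}
    - {"x": 0,"y": 0,"z": 0,"rx": 0,"ry": 0,"rz": 0,"jaw": 2}
    - {"x": 0,"y": 0,"z": 0,"rx": 0,"ry": 0,"rz": 0,"jaw": 2}

```text
clock: 37.15
tool_pos: [0.4486, 0.1402, 0.0527]
eef_rot: [0.999, 0.052, 0.0, -0.0]
contact_force: [0.5, 0.4, -1.0]
opening: 0.306
finger_force: 60.0
```

send_rows:
  motion:
    - {"x": 0,"y": 0,"z": 0.1,"rx": 0,"ry": 0,"rz": 0,"jaw": 2}
    - {"x": 0,"y": 0,"z": 0.05,"rx": 0,"ry": 0,"rz": 0,"jaw": 2}
    - {"x": 0,"y": 0,"z": 0,"rx": 0,"ry": 0,"rz": 0,"jaw": 2}
    - {"x": 0,"y": 0,"z": 0,"rx": 0,"ry": 0,"rz": 0,"jaw": 2}
    - {"x": 0,"y": 0,"z": 0,"rx": 0,"ry": 0,"rz": 0,"jaw": 2}

```text
clock: 37.65
tool_pos: [0.4486, 0.1401, 0.0515]
eef_rot: [0.999, 0.052, 0.0, -0.0]
contact_force: [-0.6, -0.3, 6.5]
opening: 0.305
finger_force: 60.0
```

send_rows:
  motion:
    - {"x": 0,"y": 0,"z": 0,"rx": 0,"ry": 0,"rz": 0,"jaw": 2.6}
    - {"x": 0,"y": 0,"z": 0,"rx": 0,"ry": 0,"rz": 0,"jaw": 2.8}
    - {"x": 0,"y": 0,"z": 0,"rx": 0,"ry": 0,"rz": 0,"jaw": 3.5}
    - {"x": 0,"y": 0,"z": 0,"rx": 0,"ry": 0,"rz": 0,"jaw": 4.5}
    - {"x": 0,"y": 0,"z": 0,"rx": 0,"ry": 0,"rz": 0,"jaw": 6}

```text
clock: 38.15
tool_pos: [0.4485, 0.1401, 0.0509]
eef_rot: [0.999, 0.052, -0.0, 0.0]
contact_force: [0.1, -0.0, -0.4]
opening: 0.553
finger_force: 0.0
```

send_rows:
  motion:
    - {"x": 0,"y": 0,"z": 0,"rx": 0,"ry": 0,"rz": 0,"jaw": 6}
    - {"x": 0,"y": 0,"z": -1,"rx": 0,"ry": 0,"rz": 0,"jaw": 6}
    - {"x": 0,"y": 0,"z": -2,"rx": 0,"ry": 0,"rz": 0,"jaw": 6}
    - {"x": 0,"y": 0,"z": -3,"rx": 0,"ry": 0,"rz": 0,"jaw": 6}
    - {"x": 0,"y": 0,"z": -3,"rx": 0,"ry": 0,"rz": 0,"jaw": 6}

```text
clock: 38.65
tool_pos: [0.4481, 0.1399, 0.1423]
eef_rot: [0.999, 0.052, -0.0, 0.0]
contact_force: [-0.2, -0.6, -1.0]
opening: 0.676
finger_force: 0.0
```

send_rows:
  motion:
    - {"x": 0,"y": 0,"z": -3,"rx": 0,"ry": 0,"rz": 0,"jaw": 6}
    - {"x": 0,"y": 0,"z": -3,"rx": 0,"ry": 0,"rz": 0,"jaw": 6}
    - {"x": 0,"y": 0,"z": -3,"rx": 0,"ry": 0,"rz": 0,"jaw": 7}
    - {"x": 0,"y": 0,"z": -2,"rx": 0,"ry": 0,"rz": 0,"jaw": 8}
    - {"x": 0,"y": 0,"z": 0,"rx": 0,"ry": 0,"rz": 0,"jaw": 8}

```text
clock: 39.15
tool_pos: [0.4498, 0.1405, 0.254]
eef_rot: [0.999, 0.052, 0.003, -0.001]
contact_force: [0.4, 0.3, 0.5]
opening: 0.9
finger_force: 0.0
```

```bash
python3 - <<'E'
from h import *
s=st(); a=snap('scene','s10')
hsv=cv2.cvtColor(a['img'],cv2.COLOR_RGB2HSV); m=cv2.inRange(hsv,(12,120,60),(28,255,255))
n,l,sta,c=cv2.connectedComponentsWithStats(m)
for i in range(1,n):
    if sta[i,4]>25 and 230<c[i][0]<345 and c[i][1]>225: print(sta[i],np.round(c[i]))
print('exp',proj(a,(.448,.14,.003)),proj(a,(.448,.14,.087)))
p=np.array(s['tool_pos']); M=R.from_quat(s['eef_rot']).as_matrix()
print('to cap view (tool cm)',M.T@(np.array([.36,-.225,.25])-p)*100)
E
```

```text
t 39.15 p [0.4498 0.1405 0.254 ] rot [[0.995, 0.104, 0.006], [0.104, -0.995, 0.002], [0.006, -0.002, -1.0]] F [0.4 0.3 0.5] M [0.04 0.03 0.06] op 0.9 ff 0.0 q [-0.4   0.48 -0.    2.02  0.    0.63 -1.87]
[267 310  20  33 362] [275. 326.]
[291 322  20  33 366] [299. 339.]
exp (np.float64(298.88533476614583), np.float64(352.1700825084347)) (np.float64(296.88355563634514), np.float64(324.59065432898))
to cap view (tool cm) [-12.74193915  35.41063109   0.2651323 ]
```

Both tails stand in the tray. Next is the cap: swinging over for a near look.

send_rows:
  motion:
    - {"x": -0.6,"y": 2.3,"z": 0,"rx": 0,"ry": 0,"rz": 0,"jaw": 8}
    - {"x": -0.6,"y": 2.3,"z": 0,"rx": 0,"ry": 0,"rz": 0,"jaw": 8}
    - {"x": -0.6,"y": 2.3,"z": 0,"rx": 0,"ry": 0,"rz": 0,"jaw": 8}
    - {"x": -0.6,"y": 2.3,"z": 0,"rx": 0,"ry": 0,"rz": 0,"jaw": 8}
    - {"x": -0.6,"y": 2.3,"z": 0,"rx": 0,"ry": 0,"rz": 0,"jaw": 8}

```text
clock: 39.7
tool_pos: [0.4294, 0.0216, 0.25]
eef_rot: [0.999, 0.052, -0.001, 0.0]
contact_force: [0.2, -0.2, -0.4]
opening: 0.906
finger_force: 0.0
```

send_rows:
  motion:
    - {"x": -0.6,"y": 2.3,"z": 0,"rx": 0,"ry": 0,"rz": 0,"jaw": 8}
    - {"x": -0.6,"y": 2.3,"z": 0,"rx": 0,"ry": 0,"rz": 0,"jaw": 8}
    - {"x": -0.6,"y": 2.3,"z": 0,"rx": 0,"ry": 0,"rz": 0,"jaw": 8}
    - {"x": -0.6,"y": 2.3,"z": 0,"rx": 0,"ry": 0,"rz": 0,"jaw": 8}
    - {"x": -0.6,"y": 2.3,"z": 0,"rx": 0,"ry": 0,"rz": 0,"jaw": 8}

```text
clock: 40.2
tool_pos: [0.4116, -0.0957, 0.25]
eef_rot: [0.999, 0.052, -0.001, -0.0]
contact_force: [0.2, -0.8, 0.5]
opening: 0.911
finger_force: 0.0
```

send_rows:
  motion:
    - {"x": -0.6,"y": 2.3,"z": 0,"rx": 0,"ry": 0,"rz": 0,"jaw": 8}
    - {"x": -0.6,"y": 2.3,"z": 0,"rx": 0,"ry": 0,"rz": 0,"jaw": 8}
    - {"x": -0.6,"y": 2.3,"z": 0,"rx": 0,"ry": 0,"rz": 0,"jaw": 8}
    - {"x": -0.6,"y": 2.3,"z": 0,"rx": 0,"ry": 0,"rz": 0,"jaw": 8}
    - {"x": 0,"y": 2.3,"z": 0,"rx": 0,"ry": 0,"rz": 0,"jaw": 8}

```text
clock: 40.7
tool_pos: [0.3991, -0.2124, 0.2499]
eef_rot: [0.999, 0.052, -0.002, -0.001]
contact_force: [-0.0, 0.7, 0.0]
opening: 0.905
finger_force: 0.0
```

send_rows:
  motion:
    - {"x": 0,"y": 0,"z": 0,"rx": 0,"ry": 0,"rz": 0.1,"jaw": 8}
    - {"x": 0,"y": 0,"z": 0,"rx": 0,"ry": 0,"rz": 0.1,"jaw": 8}
    - {"x": 0,"y": 0,"z": 0,"rx": 0,"ry": 0,"rz": 0,"jaw": 8}
    - {"x": 0,"y": 0,"z": 0,"rx": 0,"ry": 0,"rz": 0,"jaw": 8}
    - {"x": 0,"y": 0,"z": 0,"rx": 0,"ry": 0,"rz": 0,"jaw": 8}

```text
clock: 41.2
tool_pos: [0.4008, -0.2114, 0.2507]
eef_rot: [0.999, -0.047, -0.0, -0.0]
contact_force: [-0.3, 0.9, 0.4]
opening: 0.91
finger_force: 0.0
```

```bash
python3 - <<'E'
from h import *
st(); w=snap('wrist','w11'); a=snap('scene','s11'); t=snap('top','t11')
x=cv2.resize(a['img'][210:270,340:440],None,fx=4,fy=4,interpolation=cv2.INTER_CUBIC)
y=w['img'][:,120:520]
cv2.imwrite('pics/c11.png',np.hstack([y,np.vstack([x,np.zeros((160,400,3),np.uint8)])])[:,:,::-1])
print(proj(w,(.4404,-.2228,.0578)), proj(a,(.4404,-.2228,.0578)))
E
```

```text
t 41.2 p [ 0.4008 -0.2114  0.2507] rot [[0.996, -0.093, -0.001], [-0.093, -0.996, 0.0], [-0.001, -0.0, -1.0]] F [-0.3  0.9  0.4] M [0.03 0.01 0.03] op 0.91 ff 0.0 q [ 0.38  0.47  0.    2.07 -0.    0.61 -1.28]
(np.float64(323.73276115347534), np.float64(130.4159402468514)) (np.float64(382.78243569121395), np.float64(230.01685217514284))
```

View pics/c11.png

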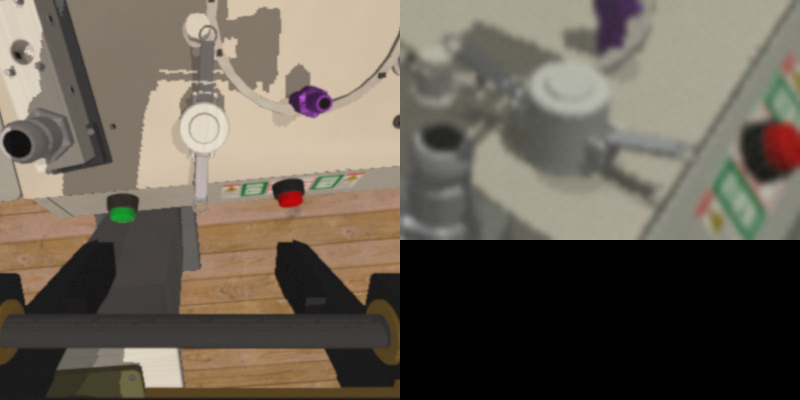

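The cap is at wrist (324,128), as predicted and so not moved. Lever ends are at (327,33) and (321,205), so the lever line is about 2° off tool x. Checking lever heights by triangulation.

```bash
python3 - <<'E'
from h import *
W=np.load('pics/w11.npy',allow_pickle=True).item();S=np.load('pics/s11.npy',allow_pickle=True).item();T=np.load('pics/t11.npy',allow_pickle=True).item()
n=tri(W,(321,207),S,(412.5,247.5)); f=tri(W,(327,30),S,(353.7,219.5)); print(n,f,tri(W,(324,129),S,(383,230.5)))
d=f[0]-n[0]; print('lever yaw',np.arctan2(d[1],d[0]))
s=st(); p=np.array(s['tool_pos']); M=R.from_quat(s['eef_rot']).as_matrix()
print('to cap (tool cm)',M.T@(np.array([.4404,-.2228,.036])-p)*100)
E
```

```text
(array([ 0.35669999, -0.21271508,  0.04631722]), np.float64(0.0009364825193281686)) (array([ 0.52918044, -0.23434108,  0.04791853]), np.float64(0.003354810656991417)) (array([ 0.44080349, -0.22355123,  0.05550429]), np.float64(0.001488657913928667))
lever yaw -0.12473145138433477
t 41.35 p [ 0.401  -0.2117  0.251 ] rot [[0.996, -0.094, -0.0], [-0.094, -0.996, 0.0], [-0.0, -0.0, -1.0]] F [-0.8  0.2 -0.7] M [ 0.02 -0.03  0.01] op 0.911 ff 0.0 q [ 0.38  0.47  0.    2.07 -0.    0.61 -1.28]
to cap (tool cm) [ 4.03294363  0.74006667 21.49537856]
```

send_rows:
  motion:
    - {"x": 1,"y": 0.2,"z": 2,"rx": 0,"ry": 0,"rz": 0.03,"jaw": 8}
    - {"x": 1,"y": 0.2,"z": 2,"rx": 0,"ry": 0,"rz": 0,"jaw": 8}
    - {"x": 1,"y": 0.15,"z": 2,"rx": 0,"ry": 0,"rz": 0,"jaw": 8}
    - {"x": 1,"y": 0.1,"z": 2,"rx": 0,"ry": 0,"rz": 0,"jaw": 8}
    - {"x": 0,"y": 0,"z": 2,"rx": 0,"ry": 0,"rz": 0,"jaw": 8}

```text
clock: 41.85
tool_pos: [0.4419, -0.2232, 0.1503]
eef_rot: [0.998, -0.062, 0.001, 0.0]
contact_force: [0.6, 0.3, 0.4]
opening: 0.905
finger_force: 0.0
```

send_rows:
  motion:
    - {"x": 0,"y": 0,"z": 2,"rx": 0,"ry": 0,"rz": 0,"jaw": 8}
    - {"x": 0,"y": 0,"z": 2,"rx": 0,"ry": 0,"rz": 0,"jaw": 8}
    - {"x": 0,"y": 0,"z": 1,"rx": 0,"ry": 0,"rz": 0,"jaw": 8}
    - {"x": 0,"y": 0,"z": 0,"rx": 0,"ry": 0,"rz": 0,"jaw": 8}
    - {"x": 0,"y": 0,"z": 0,"rx": 0,"ry": 0,"rz": 0,"jaw": 8}

```text
clock: 42.35
tool_pos: [0.4402, -0.2231, 0.1014]
eef_rot: [0.998, -0.062, 0.0, 0.0]
contact_force: [0.0, -0.6, -0.4]
opening: 0.905
finger_force: 0.0
```

```bash
python3 - <<'E'
from h import *
s=st(); w=snap('wrist','w12'); a=snap('scene','s12')
p=np.array(s['tool_pos']); M=R.from_quat(s['eef_rot']).as_matrix()
print('to cap (tool cm)',M.T@(np.array([.4405,-.223,.034])-p)*100, proj(w,(.4405,-.223,.0555)))
x=cv2.resize(a['img'][190:270,330:450],None,fx=3,fy=3,interpolation=cv2.INTER_CUBIC)
cv2.imwrite('pics/c12.png',np.hstack([w['img'][:,120:520],np.vstack([x,np.zeros((160,360,3),np.uint8)])])[:,:,::-1])
E
```

```text
t 42.35 p [ 0.4402 -0.2231  0.1014] rot [[0.992, -0.125, 0.0], [-0.125, -0.992, -0.0], [0.001, 0.0, -1.0]] F [ 0.  -0.6 -0.4] M [0.1  0.03 0.1 ] op 0.905 ff 0.0 q [ 0.37  0.78  0.    2.08 -0.01  0.28 -1.31]
to cap (tool cm) [ 0.02068789 -0.01494181  6.74248619] (np.float64(316.35583325326354), np.float64(228.76583036688336))
```

View pics/c12.png

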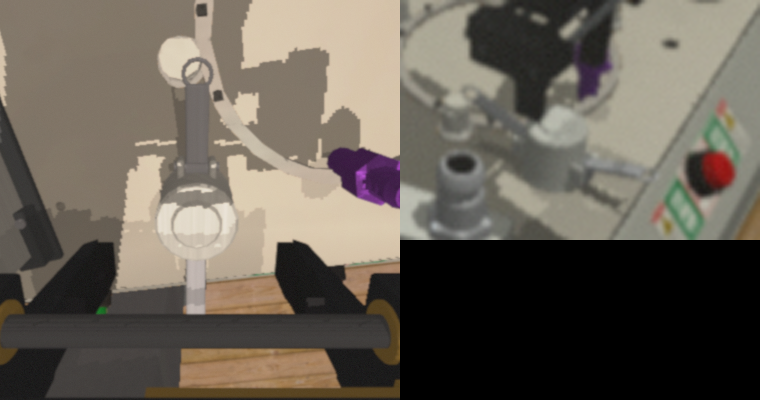

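```bash
python3 - <<'E'
from h import *
L=lambda n:np.load('pics/'+n+'.npy',allow_pickle=True).item()
W,S,T=L('w11'),L('scene0'),L('top0')
def box(s):
    hsv=cv2.cvtColor(s['img'],cv2.COLOR_RGB2HSV); m=cv2.inRange(hsv,(125,80,40),(155,255,255))
    n,l,sta,c=cv2.connectedComponentsWithStats(m); i=1+np.argmax(sta[1:,4]); ys,xs=np.where(l==i)
    return sta[i],c[i],xs[ys==ys.min()].mean(),ys.min(),xs[xs==xs.max()].mean(),ys[xs==xs.max()].mean()
for s in (W,S,T): print(box(s))
b=box(S); w=box(W)
print(tri(W,(w[4]-5,w[5]),S,(b[2],b[3]+1)), on(T,*box(T)[1],.05), on(S,*b[1],.045))
E
```

```text
(array([410,  87,  43,  31, 837], dtype=int32), array([429.71684588, 101.00238949]), np.float64(429.5), np.int64(87), np.float64(452.0), np.float64(101.0))
(array([389, 198,  10,  23, 148], dtype=int32), array([393.79054054, 209.0472973 ]), np.float64(394.5), np.int64(198), np.float64(398.0), np.float64(209.0))
(array([368, 245,  10,   8,  51], dtype=int32), array([371.94117647, 248.8627451 ]), np.float64(372.0), np.int64(245), np.float64(377.0), np.float64(251.0))
(array([ 0.45929777, -0.33560487,  0.07586326]), np.float64(0.0016958270700249748)) [ 0.45556206 -0.3294875   0.05      ] [ 0.45801422 -0.33249897  0.045     ]
```

send_rows:
  motion:
    - {"x": 0,"y": 0,"z": 1.5,"rx": 0,"ry": 0,"rz": 0,"jaw": 8}
    - {"x": 0,"y": 0,"z": 1.5,"rx": 0,"ry": 0,"rz": 0,"jaw": 8}
    - {"x": 0,"y": 0,"z": 1.5,"rx": 0,"ry": 0,"rz": 0,"jaw": 8}
    - {"x": 0,"y": 0,"z": 1.2,"rx": 0,"ry": 0,"rz": 0,"jaw": 8}
    - {"x": 0,"y": 0,"z": 0.8,"rx": 0,"ry": 0,"rz": 0,"jaw": 8}

```text
clock: 42.95
tool_pos: [0.4402, -0.223, 0.0357]
eef_rot: [0.998, -0.063, 0.0, 0.0]
contact_force: [-0.1, -0.5, 0.3]
opening: 0.908
finger_force: 0.0
```

send_rows:
  motion:
    - {"x": 0,"y": 0,"z": 0,"rx": 0,"ry": 0,"rz": 0,"jaw": 7}
    - {"x": 0,"y": 0,"z": 0,"rx": 0,"ry": 0,"rz": 0,"jaw": 6}
    - {"x": 0,"y": 0,"z": 0,"rx": 0,"ry": 0,"rz": 0,"jaw": 4.5}
    - {"x": 0,"y": 0,"z": 0,"rx": 0,"ry": 0,"rz": 0,"jaw": 4.5}
    - {"x": 0,"y": 0,"z": 0,"rx": 0,"ry": 0,"rz": 0,"jaw": 4.5}
  grip_force: 60

```text
clock: 43.45
tool_pos: [0.4403, -0.2234, 0.0366]
eef_rot: [0.998, -0.063, 0.001, 0.0]
contact_force: [0.1, -0.6, 3.4]
opening: 0.579
finger_force: 60.0
```

send_rows:
  motion:
    - {"x": 0,"y": 0,"z": -0.2,"rx": 0,"ry": 0,"rz": 0,"jaw": 4.5}
    - {"x": 0,"y": 0,"z": -0.5,"rx": 0,"ry": 0,"rz": 0,"jaw": 4.5}
    - {"x": 0,"y": 0,"z": -0.5,"rx": 0,"ry": 0,"rz": 0,"jaw": 4.5}
    - {"x": 0,"y": 0,"z": 0,"rx": 0,"ry": 0,"rz": 0,"jaw": 4.5}
    - {"x": 0,"y": 0,"z": 0,"rx": 0,"ry": 0,"rz": 0,"jaw": 4.5}

```text
clock: 43.95
tool_pos: [0.4401, -0.2229, 0.0482]
eef_rot: [0.998, -0.063, 0.0, 0.0]
contact_force: [-0.0, 0.1, -4.4]
opening: 0.582
finger_force: 60.0
```

```bash
python3 - <<'E'
from h import *
s=st()
E
```

```text
t 43.95 p [ 0.4401 -0.2229  0.0482] rot [[0.992, -0.125, 0.0], [-0.125, -0.992, -0.0], [0.0, 0.0, -1.0]] F [-0.   0.1 -4.4] M [-0.01  0.03 -0.04] op 0.582 ff 59.97176048113033 q [ 0.37  0.89  0.    2.1  -0.01  0.16 -1.31]
```

Cap gripped (51 mm, 4 N weight). Lifting, then turning 1.8 rad so the levers lie along the block's x axis.

send_rows:
  motion:
    - {"x": 0,"y": 0,"z": -2,"rx": 0,"ry": 0,"rz": 0,"jaw": 4.5}
    - {"x": 0,"y": 0,"z": -3,"rx": 0,"ry": 0,"rz": 0,"jaw": 4.5}
    - {"x": 0,"y": 0,"z": -3,"rx": 0,"ry": 0,"rz": 0,"jaw": 4.5}
    - {"x": 0,"y": 0,"z": -3,"rx": 0,"ry": 0,"rz": 0,"jaw": 4.5}
    - {"x": 0,"y": 0,"z": -3,"rx": 0,"ry": 0,"rz": 0,"jaw": 4.5}

```text
clock: 44.45
tool_pos: [0.4393, -0.2227, 0.189]
eef_rot: [0.998, -0.063, -0.001, -0.0]
contact_force: [-0.5, -1.0, -4.6]
opening: 0.582
finger_force: 60.0
```

send_rows:
  motion:
    - {"x": 0,"y": 0,"z": -0.5,"rx": 0,"ry": 0,"rz": -0.12,"jaw": 4.5}
    - {"x": 0,"y": 0,"z": 0,"rx": 0,"ry": 0,"rz": -0.12,"jaw": 4.5}
    - {"x": 0,"y": 0,"z": 0,"rx": 0,"ry": 0,"rz": -0.12,"jaw": 4.5}
    - {"x": 0,"y": 0,"z": 0,"rx": 0,"ry": 0,"rz": -0.12,"jaw": 4.5}
    - {"x": 0,"y": 0,"z": 0,"rx": 0,"ry": 0,"rz": -0.12,"jaw": 4.5}

```text
clock: 44.95
tool_pos: [0.4392, -0.2228, 0.1928]
eef_rot: [0.971, 0.238, -0.001, -0.0]
contact_force: [-0.3, -0.5, -5.6]
opening: 0.579
finger_force: 60.0
```

send_rows:
  motion:
    - {"x": 0,"y": 0,"z": 0,"rx": 0,"ry": 0,"rz": -0.12,"jaw": 4.5}
    - {"x": 0,"y": 0,"z": 0,"rx": 0,"ry": 0,"rz": -0.12,"jaw": 4.5}
    - {"x": 0,"y": 0,"z": 0,"rx": 0,"ry": 0,"rz": -0.12,"jaw": 4.5}
    - {"x": 0,"y": 0,"z": 0,"rx": 0,"ry": 0,"rz": -0.12,"jaw": 4.5}
    - {"x": 0,"y": 0,"z": 0,"rx": 0,"ry": 0,"rz": -0.12,"jaw": 4.5}

```text
clock: 45.45
tool_pos: [0.4392, -0.2229, 0.1927]
eef_rot: [0.858, 0.514, -0.001, -0.0]
contact_force: [-0.9, 0.8, -4.7]
opening: 0.581
finger_force: 60.0
```

send_rows:
  motion:
    - {"x": 0,"y": 0,"z": 0,"rx": 0,"ry": 0,"rz": -0.12,"jaw": 4.5}
    - {"x": 0,"y": 0,"z": 0,"rx": 0,"ry": 0,"rz": -0.12,"jaw": 4.5}
    - {"x": 0,"y": 0,"z": 0,"rx": 0,"ry": 0,"rz": -0.12,"jaw": 4.5}
    - {"x": 0,"y": 0,"z": 0,"rx": 0,"ry": 0,"rz": -0.12,"jaw": 4.5}
    - {"x": 0,"y": 0,"z": 0,"rx": 0,"ry": 0,"rz": -0.12,"jaw": 4.5}

```text
clock: 45.95
tool_pos: [0.4391, -0.2231, 0.1926]
eef_rot: [0.668, 0.744, -0.001, -0.001]
contact_force: [-0.2, 0.4, -5.5]
opening: 0.581
finger_force: 60.0
```

```bash
python3 - <<'E'
from h import *
s=st(); p=np.array(s['tool_pos']); M=R.from_quat(s['eef_rot']).as_matrix()
print('yaw',np.arctan2(M[1,0],M[0,0]),'to ad (tool cm)',M.T@(np.array([.4516,-.0708,.19])-p)*100)
E
```

```text
t 45.95 p [ 0.4391 -0.2231  0.1926] rot [[-0.108, 0.994, -0.002], [0.994, 0.108, -0.0], [0.0, -0.002, -1.0]] F [-0.2  0.4 -5.5] M [-0.01 -0.12 -0.02] op 0.581 ff 59.981418333482 q [ 0.7   0.65 -0.52  2.01  0.54  0.62 -0.07]
yaw 1.6794022771954988 to ad (tool cm) [15.00163854  2.8949177   0.26200213]
```

send_rows:
  motion:
    - {"x": 1.9,"y": 0.36,"z": 0,"rx": 0,"ry": 0,"rz": 0,"jaw": 4.5}
    - {"x": 1.9,"y": 0.36,"z": 0,"rx": 0,"ry": 0,"rz": 0,"jaw": 4.5}
    - {"x": 1.9,"y": 0.36,"z": 0,"rx": 0,"ry": 0,"rz": 0,"jaw": 4.5}
    - {"x": 1.9,"y": 0.36,"z": 0,"rx": 0,"ry": 0,"rz": 0,"jaw": 4.5}
    - {"x": 1.9,"y": 0.36,"z": 0,"rx": 0,"ry": 0,"rz": 0,"jaw": 4.5}

```text
clock: 46.45
tool_pos: [0.4473, -0.1261, 0.1927]
eef_rot: [0.67, 0.743, -0.001, -0.0]
contact_force: [0.1, 0.7, -4.7]
opening: 0.582
finger_force: 60.0
```

send_rows:
  motion:
    - {"x": 1.9,"y": 0.36,"z": 0,"rx": 0,"ry": 0,"rz": 0,"jaw": 4.5}
    - {"x": 1.9,"y": 0.36,"z": 0,"rx": 0,"ry": 0,"rz": 0,"jaw": 4.5}
    - {"x": 1.7,"y": 0.36,"z": 0,"rx": 0,"ry": 0,"rz": 0,"jaw": 4.5}
    - {"x": 0,"y": 0,"z": 0,"rx": 0,"ry": 0,"rz": 0,"jaw": 4.5}
    - {"x": 0,"y": 0,"z": 0,"rx": 0,"ry": 0,"rz": 0,"jaw": 4.5}

```text
clock: 46.95
tool_pos: [0.4525, -0.0713, 0.1928]
eef_rot: [0.669, 0.743, -0.001, -0.0]
contact_force: [0.4, -1.0, -4.5]
opening: 0.582
finger_force: 60.0
```

```bash
python3 - <<'E'
from h import *
s=st(); p=np.array(s['tool_pos']); M=R.from_quat(s['eef_rot']).as_matrix()
print('to ad (tool cm)',M.T@(np.array([.4516,-.0708,.1586])-p)*100)
a=snap('scene','s13')
cv2.imwrite('pics/c13.png',cv2.resize(a['img'][180:300,270:430],None,fx=4,fy=4,interpolation=cv2.INTER_CUBIC)[:,:,::-1])
for q in [(p[0],p[1],p[2]-.0366),(.4516,-.0708,.12)]: print((np.array(proj(a,q))-[270,180])*4)
E
```

```text
t 46.95 p [ 0.4525 -0.0713  0.1928] rot [[-0.104, 0.995, -0.001], [0.995, 0.104, -0.001], [-0.001, -0.001, -1.0]] F [ 0.4 -1.  -4.5] M [-0.04 -0.1   0.01] op 0.582 ff 59.99238065443933 q [ 0.36  0.61 -0.47  2.1   0.52  0.55 -0.39]
to ad (tool cm) [ 0.06112596 -0.07966861  3.42119793]
[320.97048386 206.50807117]
[320.24353706 259.572423  ]
```

View pics/c13.png

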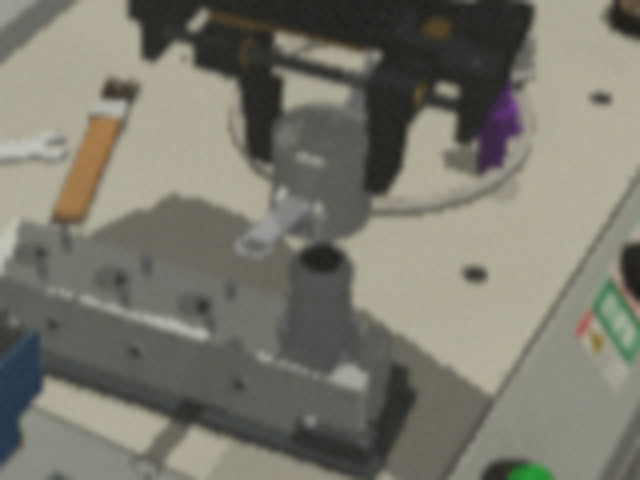

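The cap sits right over the adaptor: mouth centre at about (321,208) above the adaptor top at (321,258). That was my last permitted picture, so from here I work from force and position readings and from image code.

send_rows:
  motion:
    - {"x": 0.04,"y": -0.05,"z": 0.8,"rx": 0,"ry": 0,"rz": 0,"jaw": 4.5}
    - {"x": 0,"y": 0,"z": 1,"rx": 0,"ry": 0,"rz": 0,"jaw": 4.5}
    - {"x": 0,"y": 0,"z": 0.8,"rx": 0,"ry": 0,"rz": 0,"jaw": 4.5}
    - {"x": 0,"y": 0,"z": 0.4,"rx": 0,"ry": 0,"rz": 0,"jaw": 4.5}
    - {"x": 0,"y": 0,"z": 0,"rx": 0,"ry": 0,"rz": 0,"jaw": 4.5}

```text
clock: 47.5
tool_pos: [0.452, -0.0705, 0.1622]
eef_rot: [0.669, 0.743, -0.001, -0.001]
contact_force: [-0.3, 0.3, -4.9]
opening: 0.581
finger_force: 60.0
```

send_rows:
  motion:
    - {"x": 0,"y": 0,"z": 0.2,"rx": 0,"ry": 0,"rz": 0,"jaw": 4.5}
    - {"x": 0,"y": 0,"z": 0.2,"rx": 0,"ry": 0,"rz": 0,"jaw": 4.5}
    - {"x": 0,"y": 0,"z": 0.2,"rx": 0,"ry": 0,"rz": 0,"jaw": 4.5}
    - {"x": 0,"y": 0,"z": 0.2,"rx": 0,"ry": 0,"rz": 0,"jaw": 4.5}
    - {"x": 0,"y": 0,"z": 0,"rx": 0,"ry": 0,"rz": 0,"jaw": 4.5}

```text
clock: 48.0
tool_pos: [0.4524, -0.0704, 0.1549]
eef_rot: [0.669, 0.743, -0.0, -0.0]
contact_force: [-0.1, -0.2, -5.3]
opening: 0.585
finger_force: 60.0
```

send_rows:
  motion:
    - {"x": 0,"y": 0,"z": 0.1,"rx": 0,"ry": 0,"rz": 0,"jaw": 4.5}
    - {"x": 0,"y": 0,"z": 0.1,"rx": 0,"ry": 0,"rz": 0,"jaw": 4.5}
    - {"x": 0,"y": 0,"z": 0.1,"rx": 0,"ry": 0,"rz": 0,"jaw": 4.5}
    - {"x": 0,"y": 0,"z": 0,"rx": 0,"ry": 0,"rz": 0,"jaw": 4.5}
    - {"x": 0,"y": 0,"z": 0,"rx": 0,"ry": 0,"rz": 0,"jaw": 4.5}

```text
clock: 48.5
tool_pos: [0.4525, -0.0708, 0.152]
eef_rot: [0.67, 0.743, -0.0, 0.0]
contact_force: [0.0, -0.5, -4.8]
opening: 0.582
finger_force: 60.0
```

```bash
python3 - <<'E'
from h import *
s=st()
E
```

```text
t 48.5 p [ 0.4525 -0.0708  0.152 ] rot [[-0.104, 0.995, -0.0], [0.995, 0.104, -0.001], [-0.001, -0.0, -1.0]] F [ 0.  -0.5 -4.8] M [-0.36 -0.05 -0.04] op 0.582 ff 60.00480140210129 q [ 0.3   0.67 -0.39  2.14  0.6   0.43 -0.46]
```

send_rows:
  motion:
    - {"x": 0,"y": 0,"z": 0.1,"rx": 0,"ry": 0,"rz": 0,"jaw": 4.5}
    - {"x": 0,"y": 0,"z": 0.1,"rx": 0,"ry": 0,"rz": 0,"jaw": 4.5}
    - {"x": 0,"y": 0,"z": 0.1,"rx": 0,"ry": 0,"rz": 0,"jaw": 4.5}
    - {"x": 0,"y": 0,"z": 0.1,"rx": 0,"ry": 0,"rz": 0,"jaw": 4.5}
    - {"x": 0,"y": 0,"z": 0,"rx": 0,"ry": 0,"rz": 0,"jaw": 4.5}

```text
clock: 49.0
tool_pos: [0.4522, -0.0716, 0.1478]
eef_rot: [0.67, 0.743, -0.001, 0.0]
contact_force: [-0.0, -6.3, -2.6]
opening: 0.584
finger_force: 60.0
```

send_rows:
  motion:
    - {"x": 0,"y": 0,"z": 0.15,"rx": 0,"ry": 0,"rz": 0,"jaw": 4.5}
    - {"x": 0,"y": 0,"z": 0.15,"rx": 0,"ry": 0,"rz": 0,"jaw": 4.5}
    - {"x": 0,"y": 0,"z": 0.15,"rx": 0,"ry": 0,"rz": 0,"jaw": 4.5}
    - {"x": 0,"y": 0,"z": 0,"rx": 0,"ry": 0,"rz": 0,"jaw": 4.5}
    - {"x": 0,"y": 0,"z": 0,"rx": 0,"ry": 0,"rz": 0,"jaw": 4.5}

```text
clock: 49.5
tool_pos: [0.4522, -0.0717, 0.1433]
eef_rot: [0.67, 0.742, -0.001, 0.0]
contact_force: [0.1, -6.3, -3.3]
opening: 0.582
finger_force: 60.0
```

```bash
python3 - <<'E'
from h import *
s=st()
E
```

```text
t 49.5 p [ 0.4522 -0.0717  0.1433] rot [[-0.102, 0.995, -0.001], [0.995, 0.102, -0.002], [-0.002, -0.001, -1.0]] F [ 0.1 -6.3 -3.3] M [-1.44 -0.05  0.04] op 0.582 ff 60.002503094729036 q [ 0.29  0.69 -0.37  2.15  0.62  0.41 -0.48]
```

The taper has taken the cap. Easing the 6 N side load and carrying on down.

send_rows:
  motion:
    - {"x": -0.09,"y": 0,"z": 0.1,"rx": 0,"ry": 0,"rz": 0,"jaw": 4.5}
    - {"x": 0,"y": 0,"z": 0.2,"rx": 0,"ry": 0,"rz": 0,"jaw": 4.5}
    - {"x": 0,"y": 0,"z": 0.2,"rx": 0,"ry": 0,"rz": 0,"jaw": 4.5}
    - {"x": 0,"y": 0,"z": 0.2,"rx": 0,"ry": 0,"rz": 0,"jaw": 4.5}
    - {"x": 0,"y": 0,"z": 0,"rx": 0,"ry": 0,"rz": 0,"jaw": 4.5}

```text
clock: 50.0
tool_pos: [0.4523, -0.072, 0.1361]
eef_rot: [0.67, 0.743, -0.001, 0.0]
contact_force: [-0.4, -5.7, -4.5]
opening: 0.578
finger_force: 60.0
```

send_rows:
  motion:
    - {"x": 0,"y": 0,"z": 0.2,"rx": 0,"ry": 0,"rz": 0,"jaw": 4.5}
    - {"x": 0,"y": 0,"z": 0.2,"rx": 0,"ry": 0,"rz": 0,"jaw": 4.5}
    - {"x": 0,"y": 0,"z": 0.2,"rx": 0,"ry": 0,"rz": 0,"jaw": 4.5}
    - {"x": 0,"y": 0,"z": 0.1,"rx": 0,"ry": 0,"rz": 0,"jaw": 4.5}
    - {"x": 0,"y": 0,"z": 0,"rx": 0,"ry": 0,"rz": 0,"jaw": 4.5}

```text
clock: 50.5
tool_pos: [0.4523, -0.0721, 0.1292]
eef_rot: [0.67, 0.743, -0.001, 0.0]
contact_force: [-0.5, -5.5, -3.2]
opening: 0.581
finger_force: 60.0
```

send_rows:
  motion:
    - {"x": 0,"y": 0,"z": 0.15,"rx": 0,"ry": 0,"rz": 0,"jaw": 4.5}
    - {"x": 0,"y": 0,"z": 0.15,"rx": 0,"ry": 0,"rz": 0,"jaw": 4.5}
    - {"x": 0,"y": 0,"z": 0.1,"rx": 0,"ry": 0,"rz": 0,"jaw": 4.5}
    - {"x": 0,"y": 0,"z": 0,"rx": 0,"ry": 0,"rz": 0,"jaw": 4.5}
    - {"x": 0,"y": 0,"z": 0,"rx": 0,"ry": 0,"rz": 0,"jaw": 4.5}

```text
clock: 51.0
tool_pos: [0.4524, -0.0721, 0.1253]
eef_rot: [0.67, 0.743, -0.001, 0.0]
contact_force: [-1.0, -5.1, -3.6]
opening: 0.58
finger_force: 60.0
```

```bash
python3 - <<'E'
from h import *
s=st()
E
```

```text
t 51.0 p [ 0.4524 -0.0721  0.1253] rot [[-0.103, 0.995, -0.001], [0.995, 0.103, -0.001], [-0.001, -0.001, -1.0]] F [-1.  -5.1 -3.6] M [-1.39  0.05  0.05] op 0.58 ff 59.99560498050414 q [ 0.26  0.72 -0.32  2.16  0.65  0.35 -0.51]
```

send_rows:
  motion:
    - {"x": -0.06,"y": 0,"z": 0.1,"rx": 0,"ry": 0,"rz": 0,"jaw": 4.5}
    - {"x": 0,"y": 0,"z": 0.1,"rx": 0,"ry": 0,"rz": 0,"jaw": 4.5}
    - {"x": 0,"y": 0,"z": 0.1,"rx": 0,"ry": 0,"rz": 0,"jaw": 4.5}
    - {"x": 0,"y": 0,"z": 0,"rx": 0,"ry": 0,"rz": 0,"jaw": 4.5}
    - {"x": 0,"y": 0,"z": 0,"rx": 0,"ry": 0,"rz": 0,"jaw": 4.5}

```text
clock: 51.5
tool_pos: [0.4521, -0.0722, 0.1225]
eef_rot: [0.669, 0.743, -0.001, -0.0]
contact_force: [-0.7, -6.1, 1.3]
opening: 0.58
finger_force: 60.0
```

send_rows:
  motion:
    - {"x": 0,"y": 0,"z": 0.1,"rx": 0,"ry": 0,"rz": 0,"jaw": 4.5}
    - {"x": 0,"y": 0,"z": 0.1,"rx": 0,"ry": 0,"rz": 0,"jaw": 4.5}
    - {"x": 0,"y": 0,"z": 0,"rx": 0,"ry": 0,"rz": 0,"jaw": 4.5}
    - {"x": 0,"y": 0,"z": 0,"rx": 0,"ry": 0,"rz": 0,"jaw": 4.5}
    - {"x": 0,"y": 0,"z": 0,"rx": 0,"ry": 0,"rz": 0,"jaw": 4.5}

```text
clock: 52.0
tool_pos: [0.4523, -0.0723, 0.1203]
eef_rot: [0.67, 0.743, -0.001, -0.0]
contact_force: [-0.6, -5.1, -2.6]
opening: 0.579
finger_force: 60.0
```

send_rows:
  motion:
    - {"x": 0,"y": 0,"z": 0.1,"rx": 0,"ry": 0,"rz": 0,"jaw": 4.5}
    - {"x": 0,"y": 0,"z": 0,"rx": 0,"ry": 0,"rz": 0,"jaw": 4.5}
    - {"x": 0,"y": 0,"z": 0,"rx": 0,"ry": 0,"rz": 0,"jaw": 4.5}
    - {"x": 0,"y": 0,"z": 0,"rx": 0,"ry": 0,"rz": 0,"jaw": 4.5}
    - {"x": 0,"y": 0,"z": 0,"rx": 0,"ry": 0,"rz": 0,"jaw": 4.5}

```text
clock: 52.5
tool_pos: [0.4524, -0.0723, 0.1196]
eef_rot: [0.67, 0.743, -0.0, 0.0]
contact_force: [-1.9, -5.2, 1.2]
opening: 0.579
finger_force: 60.0
```

send_rows:
  motion:
    - {"x": -0.04,"y": 0,"z": 0.1,"rx": 0,"ry": 0,"rz": 0,"jaw": 4.5}
    - {"x": 0,"y": 0,"z": 0,"rx": 0,"ry": 0,"rz": 0,"jaw": 4.5}
    - {"x": 0,"y": 0,"z": 0,"rx": 0,"ry": 0,"rz": 0,"jaw": 4.5}
    - {"x": 0,"y": 0,"z": 0,"rx": 0,"ry": 0,"rz": 0,"jaw": 4.5}
    - {"x": 0,"y": 0,"z": 0,"rx": 0,"ry": 0,"rz": 0,"jaw": 4.5}

```text
clock: 53.0
tool_pos: [0.4524, -0.0723, 0.1186]
eef_rot: [0.669, 0.743, -0.0, -0.0]
contact_force: [-2.1, -3.2, 5.4]
opening: 0.581
finger_force: 60.0
```

send_rows:
  motion:
    - {"x": 0,"y": 0,"z": 0.1,"rx": 0,"ry": 0,"rz": 0,"jaw": 4.5}
    - {"x": 0,"y": 0,"z": 0,"rx": 0,"ry": 0,"rz": 0,"jaw": 4.5}
    - {"x": 0,"y": 0,"z": 0,"rx": 0,"ry": 0,"rz": 0,"jaw": 4.5}
    - {"x": 0,"y": 0,"z": 0,"rx": 0,"ry": 0,"rz": 0,"jaw": 4.5}
    - {"x": 0,"y": 0,"z": 0,"rx": 0,"ry": 0,"rz": 0,"jaw": 4.5}

```text
clock: 53.5
tool_pos: [0.4525, -0.0723, 0.1185]
eef_rot: [0.669, 0.743, -0.0, 0.0]
contact_force: [-4.3, -4.8, 16.9]
opening: 0.577
finger_force: 60.1
```

send_rows:
  motion:
    - {"x": 0,"y": 0,"z": 0.1,"rx": 0,"ry": 0,"rz": 0,"jaw": 4.5}
    - {"x": 0,"y": 0,"z": 0,"rx": 0,"ry": 0,"rz": 0,"jaw": 4.5}
    - {"x": 0,"y": 0,"z": 0,"rx": 0,"ry": 0,"rz": 0,"jaw": 4.5}
    - {"x": 0,"y": 0,"z": 0,"rx": 0,"ry": 0,"rz": 0,"jaw": 4.5}
    - {"x": 0,"y": 0,"z": 0,"rx": 0,"ry": 0,"rz": 0,"jaw": 4.5}

```text
clock: 54.0
tool_pos: [0.4524, -0.0724, 0.1184]
eef_rot: [0.669, 0.743, -0.0, 0.001]
contact_force: [-7.5, -4.2, 29.4]
opening: 0.583
finger_force: 60.1
```

The cap reached a firm stop at TCP z 0.1185, against 0.1186 predicted for home, holding 29 N, which is more than the lip needs. Releasing and rising clear.

send_rows:
  motion:
    - {"x": 0,"y": 0,"z": -0.25,"rx": 0,"ry": 0,"rz": 0,"jaw": 4.5}
    - {"x": 0,"y": 0,"z": 0,"rx": 0,"ry": 0,"rz": 0,"jaw": 5.2}
    - {"x": 0,"y": 0,"z": 0,"rx": 0,"ry": 0,"rz": 0,"jaw": 6}
    - {"x": 0,"y": 0,"z": 0,"rx": 0,"ry": 0,"rz": 0,"jaw": 8}
    - {"x": 0,"y": 0,"z": 0,"rx": 0,"ry": 0,"rz": 0,"jaw": 8}

```text
clock: 54.5
tool_pos: [0.4538, -0.0711, 0.1191]
eef_rot: [0.669, 0.743, 0.001, 0.0]
contact_force: [-0.8, -0.0, 0.3]
opening: 0.835
finger_force: 0.0
```

send_rows:
  motion:
    - {"x": 0,"y": 0,"z": -0.5,"rx": 0,"ry": 0,"rz": 0,"jaw": 8.8}
    - {"x": 0,"y": 0,"z": -1.5,"rx": 0,"ry": 0,"rz": 0,"jaw": 8.8}
    - {"x": 0,"y": 0,"z": -3,"rx": 0,"ry": 0,"rz": 0,"jaw": 8.8}
    - {"x": 0,"y": 0,"z": -3,"rx": 0,"ry": 0,"rz": 0,"jaw": 8.8}
    - {"x": 0,"y": 0,"z": -2,"rx": 0,"ry": 0,"rz": 0,"jaw": 8.8}

```text
clock: 55.0
tool_pos: [0.4534, -0.0719, 0.2211]
eef_rot: [0.669, 0.743, 0.001, 0.001]
contact_force: [0.1, 0.5, 0.2]
opening: 1.001
finger_force: 0.0
```

send_rows:
  motion:
    - {"x": 0,"y": 0,"z": 0,"rx": 0,"ry": 0,"rz": 0.12,"jaw": 8.8}
    - {"x": 0,"y": 0,"z": 0,"rx": 0,"ry": 0,"rz": 0.12,"jaw": 8.8}
    - {"x": 0,"y": 0,"z": 0,"rx": 0,"ry": 0,"rz": 0.12,"jaw": 8.8}
    - {"x": 0,"y": 0,"z": 0,"rx": 0,"ry": 0,"rz": 0.12,"jaw": 8.8}
    - {"x": 0,"y": 0,"z": 0,"rx": 0,"ry": 0,"rz": 0.12,"jaw": 8.8}

```text
clock: 55.5
tool_pos: [0.4529, -0.072, 0.2195]
eef_rot: [0.86, 0.51, 0.001, 0.0]
contact_force: [0.4, 0.8, -0.4]
opening: 1.002
finger_force: 0.0
```

send_rows:
  motion:
    - {"x": 0,"y": 0,"z": 0,"rx": 0,"ry": 0,"rz": 0.12,"jaw": 8.8}
    - {"x": 0,"y": 0,"z": 0,"rx": 0,"ry": 0,"rz": 0.12,"jaw": 8.8}
    - {"x": 0,"y": 0,"z": 0,"rx": 0,"ry": 0,"rz": 0.12,"jaw": 8.8}
    - {"x": 0,"y": 0,"z": 0,"rx": 0,"ry": 0,"rz": 0.12,"jaw": 8.8}
    - {"x": 0,"y": 0,"z": 0,"rx": 0,"ry": 0,"rz": 0.12,"jaw": 8.8}

```text
clock: 56.0
tool_pos: [0.4529, -0.0719, 0.2194]
eef_rot: [0.972, 0.233, 0.0, -0.0]
contact_force: [-0.1, 0.2, -0.6]
opening: 0.999
finger_force: 0.0
```

send_rows:
  motion:
    - {"x": 0,"y": 0,"z": 0,"rx": 0,"ry": 0,"rz": 0.12,"jaw": 8.8}
    - {"x": 0,"y": 0,"z": 0,"rx": 0,"ry": 0,"rz": 0.12,"jaw": 8.8}
    - {"x": 0,"y": 0,"z": 0,"rx": 0,"ry": 0,"rz": 0.12,"jaw": 8.8}
    - {"x": 0,"y": 0,"z": 0,"rx": 0,"ry": 0,"rz": 0,"jaw": 8.8}
    - {"x": 0,"y": 0,"z": 0,"rx": 0,"ry": 0,"rz": 0,"jaw": 8.8}

```text
clock: 56.5
tool_pos: [0.4528, -0.072, 0.2192]
eef_rot: [0.998, 0.059, 0.0, -0.0]
contact_force: [-0.5, 0.2, -0.3]
opening: 0.998
finger_force: 0.0
```

```bash
python3 - <<'E'
from h import *
s=st(); p=np.array(s['tool_pos']); M=R.from_quat(s['eef_rot']).as_matrix()
print('yaw',np.arctan2(M[1,0],M[0,0]),'to cap axis (tool cm)',M.T@(np.array([.4523,-.0722,.14])-p)*100)
w=snap('wrist','w14'); a=snap('scene','s14'); t=snap('top','t14')
# circular cap top in wrist view
g=cv2.medianBlur(cv2.cvtColor(w['img'],cv2.COLOR_RGB2GRAY),3)
c=cv2.HoughCircles(g,cv2.HOUGH_GRADIENT,1,40,param1=80,param2=30,minRadius=15,maxRadius=90)
print('circles',None if c is None else np.round(c[0][:5],1))
print('exp cap top',proj(w,(.4523,-.0722,.1375)),proj(w,(.4523,-.0722,.134)),'radius ref',proj(w,(.4523+.026,-.0722,.134)),proj(a,(.4523,-.0722,.1375)))
E
```

```text
t 56.5 p [ 0.4528 -0.072   0.2192] rot [[0.993, 0.118, 0.0], [0.118, -0.993, 0.0], [0.0, -0.0, -1.0]] F [-0.5  0.2 -0.3] M [ 0.04 -0.01 -0.02] op 0.998 ff 0.0 q [ 0.1   0.53 -0.06  2.09  0.06  0.52 -1.46]
yaw 0.11818343345311194 to cap axis (tool cm) [-0.0597308   0.01529246  7.92367228]
circles [[312.5 207.5  35.1]
 [106.5 122.5  60.5]
 [ 62.5 135.5  39.4]
 [212.5 156.5  37.1]
 [312.5 167.5  46.3]]
exp cap top (np.float64(316.55250006234087), np.float64(209.46526830094462)) (np.float64(316.53128441560386), np.float64(207.74577091757638)) radius ref (np.float64(321.035398343306), np.float64(172.6466118963508)) (np.float64(350.29783030693227), np.float64(238.20641428408913))
```

Wrist view finds the cap top at (312.5,207.5), radius 35 px, so it sits about 1–2 mm towards −tool y. I'll straddle the cap with the jaws fully open. Lowering the fingers pushes both levers down together, then a squeeze finishes them with no net side load on the loose block.

send_rows:
  motion:
    - {"x": -0.03,"y": -0.13,"z": 1.5,"rx": 0,"ry": 0,"rz": 0.012,"jaw": 8.8}
    - {"x": 0,"y": 0,"z": 2,"rx": 0,"ry": 0,"rz": 0,"jaw": 8.8}
    - {"x": 0,"y": 0,"z": 2,"rx": 0,"ry": 0,"rz": 0,"jaw": 8.8}
    - {"x": 0,"y": 0,"z": 1.5,"rx": 0,"ry": 0,"rz": 0,"jaw": 8.8}
    - {"x": 0,"y": 0,"z": 0.9,"rx": 0,"ry": 0,"rz": 0,"jaw": 8.8}
  grip_force: 30

```text
clock: 57.15
tool_pos: [0.4519, -0.071, 0.139]
eef_rot: [0.999, 0.052, -0.001, -0.0]
contact_force: [-0.2, -0.1, 1.0]
opening: 0.998
finger_force: 0.0
```

send_rows:
  motion:
    - {"x": 0,"y": 0,"z": 0.3,"rx": 0,"ry": 0,"rz": 0,"jaw": 8.8}
    - {"x": 0,"y": 0,"z": 0.3,"rx": 0,"ry": 0,"rz": 0,"jaw": 8.8}
    - {"x": 0,"y": 0,"z": 0.3,"rx": 0,"ry": 0,"rz": 0,"jaw": 8.8}
    - {"x": 0,"y": 0,"z": 0.3,"rx": 0,"ry": 0,"rz": 0,"jaw": 8.8}
    - {"x": 0,"y": 0,"z": 0,"rx": 0,"ry": 0,"rz": 0,"jaw": 8.8}

```text
clock: 57.65
tool_pos: [0.4529, -0.0714, 0.1285]
eef_rot: [0.999, 0.051, 0.001, 0.0]
contact_force: [0.5, 0.4, 2.5]
opening: 0.995
finger_force: 1.2
```

send_rows:
  motion:
    - {"x": 0,"y": 0,"z": 0.2,"rx": 0,"ry": 0,"rz": 0,"jaw": 8.8}
    - {"x": 0,"y": 0,"z": 0.2,"rx": 0,"ry": 0,"rz": 0,"jaw": 8.8}
    - {"x": 0,"y": 0,"z": 0.2,"rx": 0,"ry": 0,"rz": 0,"jaw": 8.8}
    - {"x": 0,"y": 0,"z": 0.2,"rx": 0,"ry": 0,"rz": 0,"jaw": 8.8}
    - {"x": 0,"y": 0,"z": 0,"rx": 0,"ry": 0,"rz": 0,"jaw": 8.8}

```text
clock: 58.15
tool_pos: [0.4532, -0.0711, 0.1213]
eef_rot: [0.999, 0.051, 0.001, 0.0]
contact_force: [-0.6, 0.2, 12.4]
opening: 0.997
finger_force: 5.8
```

```bash
python3 - <<'E'
from h import *
s=st()
E
```

```text
t 58.15 p [ 0.4532 -0.0711  0.1213] rot [[0.995, 0.103, 0.003], [0.103, -0.995, -0.0], [0.003, 0.001, -1.0]] F [-0.6  0.2 12.4] M [ 0.06  0.16 -0.04] op 0.997 ff 5.826632329858512 q [ 0.07  0.72 -0.03  2.17  0.08  0.25 -1.49]
```

send_rows:
  motion:
    - {"x": 0,"y": 0,"z": 0.2,"rx": 0,"ry": 0,"rz": 0,"jaw": 8.8}
    - {"x": 0,"y": 0,"z": 0.2,"rx": 0,"ry": 0,"rz": 0,"jaw": 8.8}
    - {"x": 0,"y": 0,"z": 0.2,"rx": 0,"ry": 0,"rz": 0,"jaw": 8.8}
    - {"x": 0,"y": 0,"z": 0.2,"rx": 0,"ry": 0,"rz": 0,"jaw": 8.8}
    - {"x": 0,"y": 0,"z": 0,"rx": 0,"ry": 0,"rz": 0,"jaw": 8.8}

```text
clock: 58.65
tool_pos: [0.4534, -0.0709, 0.1136]
eef_rot: [0.999, 0.051, 0.002, 0.0]
contact_force: [-1.4, 1.2, 14.3]
opening: 1.004
finger_force: 14.3
```

send_rows:
  motion:
    - {"x": 0,"y": 0,"z": 0.2,"rx": 0,"ry": 0,"rz": 0,"jaw": 8.8}
    - {"x": 0,"y": 0,"z": 0.2,"rx": 0,"ry": 0,"rz": 0,"jaw": 8.8}
    - {"x": 0,"y": 0,"z": 0.2,"rx": 0,"ry": 0,"rz": 0,"jaw": 8.8}
    - {"x": 0,"y": 0,"z": 0,"rx": 0,"ry": 0,"rz": 0,"jaw": 8.8}
    - {"x": 0,"y": 0,"z": 0,"rx": 0,"ry": 0,"rz": 0,"jaw": 8.8}

```text
clock: 59.15
tool_pos: [0.4534, -0.0709, 0.1072]
eef_rot: [0.999, 0.052, 0.002, 0.0]
contact_force: [-0.6, 1.0, 12.4]
opening: 0.999
finger_force: 5.1
```

```bash
python3 - <<'E'
from h import *
s=st()
E
```

```text
t 59.15 p [ 0.4534 -0.0709  0.1072] rot [[0.995, 0.103, 0.003], [0.103, -0.995, -0.0], [0.003, 0.0, -1.0]] F [-0.6  1.  12.4] M [0.14 0.13 0.  ] op 0.999 ff 5.126262232661247 q [ 0.07  0.75 -0.02  2.18  0.08  0.21 -1.49]
```

send_rows:
  motion:
    - {"x": 0,"y": 0,"z": 0.2,"rx": 0,"ry": 0,"rz": 0,"jaw": 8.8}
    - {"x": 0,"y": 0,"z": 0.2,"rx": 0,"ry": 0,"rz": 0,"jaw": 8.8}
    - {"x": 0,"y": 0,"z": 0.1,"rx": 0,"ry": 0,"rz": 0,"jaw": 8.8}
    - {"x": 0,"y": 0,"z": 0,"rx": 0,"ry": 0,"rz": 0,"jaw": 8.8}
    - {"x": 0,"y": 0,"z": 0,"rx": 0,"ry": 0,"rz": 0,"jaw": 8.8}

```text
clock: 59.65
tool_pos: [0.4536, -0.0711, 0.1022]
eef_rot: [0.999, 0.051, 0.002, 0.0]
contact_force: [-0.6, 0.3, 11.0]
opening: 1.0
finger_force: 4.7
```

send_rows:
  motion:
    - {"x": 0,"y": 0,"z": 0.1,"rx": 0,"ry": 0,"rz": 0,"jaw": 8.8}
    - {"x": 0,"y": 0,"z": 0.1,"rx": 0,"ry": 0,"rz": 0,"jaw": 8.8}
    - {"x": 0,"y": 0,"z": 0.1,"rx": 0,"ry": 0,"rz": 0,"jaw": 8.8}
    - {"x": 0,"y": 0,"z": 0,"rx": 0,"ry": 0,"rz": 0,"jaw": 8.8}
    - {"x": 0,"y": 0,"z": 0,"rx": 0,"ry": 0,"rz": 0,"jaw": 8.8}

```text
clock: 60.15
tool_pos: [0.4536, -0.0711, 0.0991]
eef_rot: [0.999, 0.051, 0.002, 0.0]
contact_force: [0.5, 1.5, 9.5]
opening: 1.0
finger_force: 4.3
```

send_rows:
  motion:
    - {"x": 0,"y": 0,"z": 0.1,"rx": 0,"ry": 0,"rz": 0,"jaw": 8.8}
    - {"x": 0,"y": 0,"z": 0.1,"rx": 0,"ry": 0,"rz": 0,"jaw": 8.8}
    - {"x": 0,"y": 0,"z": 0.1,"rx": 0,"ry": 0,"rz": 0,"jaw": 8.8}
    - {"x": 0,"y": 0,"z": 0,"rx": 0,"ry": 0,"rz": 0,"jaw": 8.8}
    - {"x": 0,"y": 0,"z": 0,"rx": 0,"ry": 0,"rz": 0,"jaw": 8.8}

```text
clock: 60.65
tool_pos: [0.4535, -0.071, 0.0959]
eef_rot: [0.999, 0.051, 0.002, 0.0]
contact_force: [0.5, 0.8, 7.3]
opening: 0.997
finger_force: 4.0
```

send_rows:
  motion:
    - {"x": 0,"y": 0,"z": 0.1,"rx": 0,"ry": 0,"rz": 0,"jaw": 8.8}
    - {"x": 0,"y": 0,"z": 0.1,"rx": 0,"ry": 0,"rz": 0,"jaw": 8.8}
    - {"x": 0,"y": 0,"z": 0.1,"rx": 0,"ry": 0,"rz": 0,"jaw": 8.8}
    - {"x": 0,"y": 0,"z": 0,"rx": 0,"ry": 0,"rz": 0,"jaw": 8.8}
    - {"x": 0,"y": 0,"z": 0,"rx": 0,"ry": 0,"rz": 0,"jaw": 8.8}

```text
clock: 61.15
tool_pos: [0.4535, -0.071, 0.0929]
eef_rot: [0.999, 0.051, 0.002, 0.0]
contact_force: [0.6, 0.2, 7.8]
opening: 1.003
finger_force: 3.6
```

send_rows:
  motion:
    - {"x": 0,"y": 0,"z": 0,"rx": 0,"ry": 0,"rz": 0,"jaw": 8.4}
    - {"x": 0,"y": 0,"z": 0,"rx": 0,"ry": 0,"rz": 0,"jaw": 8}
    - {"x": 0,"y": 0,"z": 0,"rx": 0,"ry": 0,"rz": 0,"jaw": 7.5}
    - {"x": 0,"y": 0,"z": 0,"rx": 0,"ry": 0,"rz": 0,"jaw": 7}
    - {"x": 0,"y": 0,"z": 0,"rx": 0,"ry": 0,"rz": 0,"jaw": 7}
  grip_force: 30

```text
clock: 61.65
tool_pos: [0.4522, -0.0709, 0.0916]
eef_rot: [0.999, 0.052, -0.0, -0.0]
contact_force: [0.8, 0.2, -13.5]
opening: 0.855
finger_force: 29.5
```

```bash
python3 - <<'E'
from h import *
s=st()
E
```

```text
t 61.65 p [ 0.4522 -0.0709  0.0916] rot [[0.995, 0.103, -0.001], [0.103, -0.995, 0.0], [-0.001, -0.0, -1.0]] F [  0.8   0.2 -13.5] M [ 0.11 -0.43 -0.04] op 0.855 ff 29.491483343881555 q [ 0.07  0.78 -0.02  2.19  0.08  0.17 -1.5 ]
```

Opening is 75 mm, where about 75–77 mm means both levers at the stop. A firmer squeeze will confirm it, then I'll release.

send_rows:
  motion:
    - {"x": 0,"y": 0,"z": 0.1,"rx": 0,"ry": 0,"rz": 0,"jaw": 7}
    - {"x": 0,"y": 0,"z": 0,"rx": 0,"ry": 0,"rz": 0,"jaw": 7}
    - {"x": 0,"y": 0,"z": 0,"rx": 0,"ry": 0,"rz": 0,"jaw": 7}
    - {"x": 0,"y": 0,"z": 0,"rx": 0,"ry": 0,"rz": 0,"jaw": 7}
    - {"x": 0,"y": 0,"z": 0,"rx": 0,"ry": 0,"rz": 0,"jaw": 7}
  grip_force: 50

```text
clock: 62.15
tool_pos: [0.4524, -0.0709, 0.0913]
eef_rot: [0.999, 0.051, 0.0, -0.0]
contact_force: [0.3, 1.3, -1.1]
opening: 0.845
finger_force: 49.9
```

send_rows:
  motion:
    - {"x": 0,"y": 0,"z": 0,"rx": 0,"ry": 0,"rz": 0,"jaw": 8}
    - {"x": 0,"y": 0,"z": 0,"rx": 0,"ry": 0,"rz": 0,"jaw": 8.8}
    - {"x": 0,"y": 0,"z": 0,"rx": 0,"ry": 0,"rz": 0,"jaw": 8.8}
    - {"x": 0,"y": 0,"z": 0,"rx": 0,"ry": 0,"rz": 0,"jaw": 8.8}
    - {"x": 0,"y": 0,"z": 0,"rx": 0,"ry": 0,"rz": 0,"jaw": 8.8}

```text
clock: 62.65
tool_pos: [0.4522, -0.0712, 0.091]
eef_rot: [0.999, 0.051, -0.0, 0.0]
contact_force: [-0.4, -0.6, -0.7]
opening: 0.998
finger_force: 0.0
```

send_rows:
  motion:
    - {"x": 0,"y": 0,"z": -0.5,"rx": 0,"ry": 0,"rz": 0,"jaw": 8.8}
    - {"x": 0,"y": 0,"z": -1,"rx": 0,"ry": 0,"rz": 0,"jaw": 8.8}
    - {"x": 0,"y": 0,"z": -2,"rx": 0,"ry": 0,"rz": 0,"jaw": 8.8}
    - {"x": 0,"y": 0,"z": -3,"rx": 0,"ry": 0,"rz": 0,"jaw": 8.8}
    - {"x": 0,"y": 0,"z": -3,"rx": 0,"ry": 0,"rz": 0,"jaw": 8.8}

```text
clock: 63.15
tool_pos: [0.4518, -0.0711, 0.1876]
eef_rot: [0.999, 0.051, -0.0, 0.0]
contact_force: [1.0, 0.7, -0.7]
opening: 0.995
finger_force: 0.0
```

send_rows:
  motion:
    - {"x": -1,"y": 1.5,"z": -2,"rx": 0,"ry": 0,"rz": 0,"jaw": 8.8}
    - {"x": -1,"y": 1.5,"z": -2,"rx": 0,"ry": 0,"rz": 0,"jaw": 8.8}
    - {"x": 0,"y": 2,"z": 0,"rx": 0,"ry": 0,"rz": 0,"jaw": 8.8}
    - {"x": 0,"y": 2,"z": 0,"rx": 0,"ry": 0,"rz": 0,"jaw": 8.8}
    - {"x": 0,"y": 0,"z": 0,"rx": 0,"ry": 0,"rz": 0,"jaw": 8.8}

```text
clock: 63.65
tool_pos: [0.4395, -0.1455, 0.227]
eef_rot: [0.999, 0.049, 0.001, 0.001]
contact_force: [-1.0, -0.8, -0.3]
opening: 0.999
finger_force: 0.0
```

```bash
python3 - <<'E'
from h import *
s=st(); a=snap('scene','s15'); t=snap('top','t15'); w=snap('wrist','w15')
L=lambda n:np.load('pics/'+n+'.npy',allow_pickle=True).item()
def brass(s):
    m=cv2.inRange(cv2.cvtColor(s['img'],cv2.COLOR_RGB2HSV),(12,120,60),(28,255,255))
    n,l,sta,c=cv2.connectedComponentsWithStats(m); return [(sta[i].tolist(),np.round(c[i]).tolist()) for i in range(1,n) if sta[i,4]>60 and 200<c[i][0]<345 and c[i][1]>215]
print(brass(a))
# cap top boss in the scene picture: brightest compact blob near expectation
print('exp top',np.round(proj(a,(.4523,-.0710,.134)),1), 'lifted3mm',np.round(proj(a,(.4523,-.071,.137)),1))
g=cv2.cvtColor(a['img'],cv2.COLOR_RGB2GRAY)
m=(g[222:262,325:375]>185).astype(np.uint8); n,l,sta,c=cv2.connectedComponentsWithStats(m); print([(sta[i].tolist(),(c[i]+[325,222]).round(1).tolist()) for i in range(1,n) if sta[i,4]>20])
# gray profile of the lever's outer line (tray side): level vs down
u=np.array([-.104,.995]);ax=np.array([.4523,-.0710])
for nm,r,z in [('down s=20',.0385,.082),('down s=45',.0395,.057),('level s=45 ',.074,.110),('raised',.072,.127)]:
    q=np.append(ax+u*r,z); x=proj(a,q); k=[int(round(v)) for v in x]; s14=L('s14')
    print(nm,np.round(x,1),'now',g[k[1]-1:k[1]+2,k[0]-1:k[0]+2].mean().round(),'before',cv2.cvtColor(s14['img'],cv2.COLOR_RGB2GRAY)[k[1]-1:k[1]+2,k[0]-1:k[0]+2].mean().round())
E
```

```text
t 63.65 p [ 0.4395 -0.1455  0.227 ] rot [[0.995, 0.098, 0.002], [0.098, -0.995, -0.002], [0.001, 0.002, -1.0]] F [-1.  -0.8 -0.3] M [ 0.11 -0.01 -0.01] op 0.999 ff 0.0 q [ 0.27  0.52 -0.08  2.07  0.07  0.55 -1.33]
[([285, 210, 14, 23, 128], [292.0, 220.0]), ([220, 221, 14, 18, 178], [226.0, 230.0]), ([267, 310, 20, 33, 344], [275.0, 327.0]), ([291, 323, 20, 32, 352], [299.0, 339.0])]
exp top [350.  239.8] lifted3mm [350.  238.7]
[]
down s=20 [342.4 269.1] now 84.0 before 79.0
down s=45 [342.1 277.7] now 82.0 before 88.0
level s=45  [335.8 270.5] now 97.0 before 110.0
raised [336.2 263.8] now 109.0 before 148.0
```

A 50 N squeeze left the opening at about 74.5 mm, so both levers are on their stops. The tails still stand in the tray at (275,327) and (299,339), and the arm is clear. Handing in.

```bash
python3 -c "
from plant import *
print(finish_job())"
```

```text
the job is handed in; nothing more can be done
None
```

Job handed in, no verdict shown: by the force, position and image readings, both tails present (1 and 2; port 0 was empty) stand in the drip tray, the cap is fully home with both levers at their stops, and the block stayed in its cradle; I never moved the oiler but did not re-check it at the end.

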